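# Check and lock the spring pull gauges

### The job

The pull gauges on the bench are due to be sent out: draw each gauge's slide out by its crossbar until the pointer has pushed the yellow tell-tale rider level with the red clip (do not touch the rider itself, and do not pull it past the clip), then let the slide go fully home. Lock every checked gauge with one of the orange-handled lock blades, pushed flat through the slot in the right-hand side of its guide block until the shoulder of the handle is against the block. Put the blades left over into the black parts bin, and leave the bottle, the coil spring and the pistons where they are.

Things in the scene. Friction and masses are not known exactly. Their poses are not given: they have to be found in the camera images.
- draw_0 (a joint): draw bar of the right-hand place's pull gauge (which may be absent): 0 = home (the gauge stands free on a heavy cast base, 4.5 kg, that stays put under a steady pull), grows in m as the bar is drawn out (towards -x of its gauge), stop at 0.065. A spring (4 N at home, 200 N/m, well damped) pulls it home. A lock blade in the cross slot blocks it.
- crossbar_0 (a point): centre of that gauge's T-shaped pull crossbar: round steel bar 14 mm in diameter, 60 mm long, lying along the gauge's y axis 76 mm above the bench, on a 10 mm thick upright from the draw bar; between crossbar and guide block there are 43 mm free, and the draw bar's top lies 30 mm below this point. Axes are the gauge's: x points away from the robot (pull towards -x), y to the left, z up. It moves with the draw bar.
- slot_0 (a point): centre of the mouth of that gauge's horizontal cross slot, on the right-hand (-y) face of its 44 mm wide, 60 mm high guide block; the slot is framed in black, 26 mm wide (along x), 9 mm high, and goes right through along +y, 38 mm above the bench. Axes are the gauge's: +y is the way in. The draw bar has a matching slot that lines up only when the bar is home.
- rider_0: yellow tell-tale rider on that gauge's scale, 5 mm long along x, origin at its centre, axes those of the gauge. At the start it rests (within 1 mm) against the draw bar's pointer; the pointer pushes it along -x as the bar is drawn out (same travel) and it stays where the farthest pull left it, so it shows the peak pull. Never to be touched by the robot.
- clip_0: red set clip on that gauge's scale, 10 mm long along x, origin at its centre, axes those of the gauge; clamped stiffly on the scale at that gauge's check mark, 28 to 48 mm out from the rider's start. The rider passes 14 mm beside it (towards -y).
- draw_1 (a joint): draw bar of the middle place's pull gauge (which may be absent): 0 = home (the gauge stands free on a heavy cast base, 4.5 kg, that stays put under a steady pull), grows in m as the bar is drawn out (towards -x of its gauge), stop at 0.065. A spring (4 N at home, 200 N/m, well damped) pulls it home. A lock blade in the cross slot blocks it.
- crossbar_1 (a point): centre of that gauge's T-shaped pull crossbar: round steel bar 14 mm in diameter, 60 mm long, lying along the gauge's y axis 76 mm above the bench, on a 10 mm thick upright from the draw bar; between crossbar and guide block there are 43 mm free, and the draw bar's top lies 30 mm below this point. Axes are the gauge's: x points away from the robot (pull towards -x), y to the left, z up. It moves with the draw bar.
- slot_1 (a point): centre of the mouth of that gauge's horizontal cross slot, on the right-hand (-y) face of its 44 mm wide, 60 mm high guide block; the slot is framed in black, 26 mm wide (along x), 9 mm high, and goes right through along +y, 38 mm above the bench. Axes are the gauge's: +y is the way in. The draw bar has a matching slot that lines up only when the bar is home.
- rider_1: yellow tell-tale rider on that gauge's scale, 5 mm long along x, origin at its centre, axes those of the gauge. At the start it rests (within 1 mm) against the draw bar's pointer; the pointer pushes it along -x as the bar is drawn out (same travel) and it stays where the farthest pull left it, so it shows the peak pull. Never to be touched by the robot.
- clip_1: red set clip on that gauge's scale, 10 mm long along x, origin at its centre, axes those of the gauge; clamped stiffly on the scale at that gauge's check mark, 28 to 48 mm out from the rider's start. The rider passes 14 mm beside it (towards -y).
- draw_2 (a joint): draw bar of the left-hand place's pull gauge (which may be absent): 0 = home (the gauge stands free on a heavy cast base, 4.5 kg, that stays put under a steady pull), grows in m as the bar is drawn out (towards -x of its gauge), stop at 0.065. A spring (4 N at home, 200 N/m, well damped) pulls it home. A lock blade in the cross slot blocks it.
- crossbar_2 (a point): centre of that gauge's T-shaped pull crossbar: round steel bar 14 mm in diameter, 60 mm long, lying along the gauge's y axis 76 mm above the bench, on a 10 mm thick upright from the draw bar; between crossbar and guide block there are 43 mm free, and the draw bar's top lies 30 mm below this point. Axes are the gauge's: x points away from the robot (pull towards -x), y to the left, z up. It moves with the draw bar.
- slot_2 (a point): centre of the mouth of that gauge's horizontal cross slot, on the right-hand (-y) face of its 44 mm wide, 60 mm high guide block; the slot is framed in black, 26 mm wide (along x), 9 mm high, and goes right through along +y, 38 mm above the bench. Axes are the gauge's: +y is the way in. The draw bar has a matching slot that lines up only when the bar is home.
- rider_2: yellow tell-tale rider on that gauge's scale, 5 mm long along x, origin at its centre, axes those of the gauge. At the start it rests (within 1 mm) against the draw bar's pointer; the pointer pushes it along -x as the bar is drawn out (same travel) and it stays where the farthest pull left it, so it shows the peak pull. Never to be touched by the robot.
- clip_2: red set clip on that gauge's scale, 10 mm long along x, origin at its centre, axes those of the gauge; clamped stiffly on the scale at that gauge's check mark, 28 to 48 mm out from the rider's start. The rider passes 14 mm beside it (towards -y).
- lock_0 (a point): centre (half-way up) of the orange grip of a lock blade lying flat on the bench. Grip 40 mm long (x), 30 mm wide (y), 7 mm thick (z); a 20 mm wide, 4 mm thick steel blade with a round nose stands out of it along +x, its tip 78 mm from this point; shoulder of the grip 20 mm from this point. 60 g. All blades are alike, fit any gauge, either face up. The blade goes into a slot until the shoulder meets the guide block.
- lock_1 (a point): centre (half-way up) of the orange grip of a lock blade lying flat on the bench. Grip 40 mm long (x), 30 mm wide (y), 7 mm thick (z); a 20 mm wide, 4 mm thick steel blade with a round nose stands out of it along +x, its tip 78 mm from this point; shoulder of the grip 20 mm from this point. 60 g. All blades are alike, fit any gauge, either face up. The blade goes into a slot until the shoulder meets the guide block.
- lock_2 (a point): centre (half-way up) of the orange grip of a lock blade lying flat on the bench. Grip 40 mm long (x), 30 mm wide (y), 7 mm thick (z); a 20 mm wide, 4 mm thick steel blade with a round nose stands out of it along +x, its tip 78 mm from this point; shoulder of the grip 20 mm from this point. 60 g. All blades are alike, fit any gauge, either face up. The blade goes into a slot until the shoulder meets the guide block.
- lock_3 (a point): centre (half-way up) of the orange grip of a lock blade lying flat on the bench. Grip 40 mm long (x), 30 mm wide (y), 7 mm thick (z); a 20 mm wide, 4 mm thick steel blade with a round nose stands out of it along +x, its tip 78 mm from this point; shoulder of the grip 20 mm from this point. 60 g. All blades are alike, fit any gauge, either face up. The blade goes into a slot until the shoulder meets the guide block.
- parts_bin: black open-front parts bin, fixed, 189 mm long (x) x 129 mm wide (y) x 101 mm high; origin at the centre of its underside, inner floor 6 mm up, 147 mm x 96 mm, its low front (50 mm high) at -x.
- thread_lock: bystander: red bottle with black tip, 36 mm in diameter, 104 mm high, origin at the centre of its underside.
- spring_near: bystander: coil spring standing upright, 58 mm in diameter, 109 mm high, origin at the centre of its underside.
- piston_near: bystander: white piston with steel stem, 65 mm in diameter, 103 mm high, origin at the centre of its underside.
There are look-alikes about, which are no part of the job. What is shaped like the part that bears lock_3 but green or turquoise is not meant.

How it is judged (in metres and radians):
At the end, for the whole second after the job is handed in: On every gauge present the rider is within 5 mm of the clip along the scale, the draw bar is home (within 5 mm) and a lock blade is in the slot, its shoulder within about 5 mm of the block; every other blade lies in the parts bin; all released (x of rider_0 in the frame of clip_0 between -0.005 and 0.005 m and value of joint each of draw_0, draw_1, draw_2 below 0.005 m and ((y of lock_0 in the frame of slot_0 between -0.0255 and -0.012 m and x of lock_0 in the frame of slot_0 between -0.008 and 0.008 m and z of lock_0 in the frame of slot_0 between -0.008 and 0.008 m and angle between the x axis of lock_0 and the y axis of slot_0, either way round below 0.2 rad) or (y of lock_1 in the frame of slot_0 between -0.0255 and -0.012 m and x of lock_1 in the frame of slot_0 between -0.008 and 0.008 m and z of lock_1 in the frame of slot_0 between -0.008 and 0.008 m and angle between the x axis of lock_1 and the y axis of slot_0, either way round below 0.2 rad) or (y of lock_2 in the frame of slot_0 between -0.0255 and -0.012 m and x of lock_2 in the frame of slot_0 between -0.008 and 0.008 m and z of lock_2 in the frame of slot_0 between -0.008 and 0.008 m and angle between the x axis of lock_2 and the y axis of slot_0, either way round below 0.2 rad) or (y of lock_3 in the frame of slot_0 between -0.0255 and -0.012 m and x of lock_3 in the frame of slot_0 between -0.008 and 0.008 m and z of lock_3 in the frame of slot_0 between -0.008 and 0.008 m and angle between the x axis of lock_3 and the y axis of slot_0, either way round below 0.2 rad)) and x of rider_1 in the frame of clip_1 between -0.005 and 0.005 m and ((y of lock_0 in the frame of slot_1 between -0.0255 and -0.012 m and x of lock_0 in the frame of slot_1 between -0.008 and 0.008 m and z of lock_0 in the frame of slot_1 between -0.008 and 0.008 m and angle between the x axis of lock_0 and the y axis of slot_1, either way round below 0.2 rad) or (y of lock_1 in the frame of slot_1 between -0.0255 and -0.012 m and x of lock_1 in the frame of slot_1 between -0.008 and 0.008 m and z of lock_1 in the frame of slot_1 between -0.008 and 0.008 m and angle between the x axis of lock_1 and the y axis of slot_1, either way round below 0.2 rad) or (y of lock_2 in the frame of slot_1 between -0.0255 and -0.012 m and x of lock_2 in the frame of slot_1 between -0.008 and 0.008 m and z of lock_2 in the frame of slot_1 between -0.008 and 0.008 m and angle between the x axis of lock_2 and the y axis of slot_1, either way round below 0.2 rad) or (y of lock_3 in the frame of slot_1 between -0.0255 and -0.012 m and x of lock_3 in the frame of slot_1 between -0.008 and 0.008 m and z of lock_3 in the frame of slot_1 between -0.008 and 0.008 m and angle between the x axis of lock_3 and the y axis of slot_1, either way round below 0.2 rad)) and x of rider_2 in the frame of clip_2 between -0.005 and 0.005 m and ((y of lock_0 in the frame of slot_2 between -0.0255 and -0.012 m and x of lock_0 in the frame of slot_2 between -0.008 and 0.008 m and z of lock_0 in the frame of slot_2 between -0.008 and 0.008 m and angle between the x axis of lock_0 and the y axis of slot_2, either way round below 0.2 rad) or (y of lock_1 in the frame of slot_2 between -0.0255 and -0.012 m and x of lock_1 in the frame of slot_2 between -0.008 and 0.008 m and z of lock_1 in the frame of slot_2 between -0.008 and 0.008 m and angle between the x axis of lock_1 and the y axis of slot_2, either way round below 0.2 rad) or (y of lock_2 in the frame of slot_2 between -0.0255 and -0.012 m and x of lock_2 in the frame of slot_2 between -0.008 and 0.008 m and z of lock_2 in the frame of slot_2 between -0.008 and 0.008 m and angle between the x axis of lock_2 and the y axis of slot_2, either way round below 0.2 rad) or (y of lock_3 in the frame of slot_2 between -0.0255 and -0.012 m and x of lock_3 in the frame of slot_2 between -0.008 and 0.008 m and z of lock_3 in the frame of slot_2 between -0.008 and 0.008 m and angle between the x axis of lock_3 and the y axis of slot_2, either way round below 0.2 rad)) and ((x of lock_0 in the frame of parts_bin between -0.09 and 0.09 m and y of lock_0 in the frame of parts_bin between -0.055 and 0.055 m and z of lock_0 in the frame of parts_bin between 0 and 0.075 m) or (y of lock_0 in the frame of slot_0 between -0.0255 and -0.012 m and x of lock_0 in the frame of slot_0 between -0.008 and 0.008 m and z of lock_0 in the frame of slot_0 between -0.008 and 0.008 m and angle between the x axis of lock_0 and the y axis of slot_0, either way round below 0.2 rad) or (y of lock_0 in the frame of slot_1 between -0.0255 and -0.012 m and x of lock_0 in the frame of slot_1 between -0.008 and 0.008 m and z of lock_0 in the frame of slot_1 between -0.008 and 0.008 m and angle between the x axis of lock_0 and the y axis of slot_1, either way round below 0.2 rad) or (y of lock_0 in the frame of slot_2 between -0.0255 and -0.012 m and x of lock_0 in the frame of slot_2 between -0.008 and 0.008 m and z of lock_0 in the frame of slot_2 between -0.008 and 0.008 m and angle between the x axis of lock_0 and the y axis of slot_2, either way round below 0.2 rad)) and ((x of lock_1 in the frame of parts_bin between -0.09 and 0.09 m and y of lock_1 in the frame of parts_bin between -0.055 and 0.055 m and z of lock_1 in the frame of parts_bin between 0 and 0.075 m) or (y of lock_1 in the frame of slot_0 between -0.0255 and -0.012 m and x of lock_1 in the frame of slot_0 between -0.008 and 0.008 m and z of lock_1 in the frame of slot_0 between -0.008 and 0.008 m and angle between the x axis of lock_1 and the y axis of slot_0, either way round below 0.2 rad) or (y of lock_1 in the frame of slot_1 between -0.0255 and -0.012 m and x of lock_1 in the frame of slot_1 between -0.008 and 0.008 m and z of lock_1 in the frame of slot_1 between -0.008 and 0.008 m and angle between the x axis of lock_1 and the y axis of slot_1, either way round below 0.2 rad) or (y of lock_1 in the frame of slot_2 between -0.0255 and -0.012 m and x of lock_1 in the frame of slot_2 between -0.008 and 0.008 m and z of lock_1 in the frame of slot_2 between -0.008 and 0.008 m and angle between the x axis of lock_1 and the y axis of slot_2, either way round below 0.2 rad)) and ((x of lock_2 in the frame of parts_bin between -0.09 and 0.09 m and y of lock_2 in the frame of parts_bin between -0.055 and 0.055 m and z of lock_2 in the frame of parts_bin between 0 and 0.075 m) or (y of lock_2 in the frame of slot_0 between -0.0255 and -0.012 m and x of lock_2 in the frame of slot_0 between -0.008 and 0.008 m and z of lock_2 in the frame of slot_0 between -0.008 and 0.008 m and angle between the x axis of lock_2 and the y axis of slot_0, either way round below 0.2 rad) or (y of lock_2 in the frame of slot_1 between -0.0255 and -0.012 m and x of lock_2 in the frame of slot_1 between -0.008 and 0.008 m and z of lock_2 in the frame of slot_1 between -0.008 and 0.008 m and angle between the x axis of lock_2 and the y axis of slot_1, either way round below 0.2 rad) or (y of lock_2 in the frame of slot_2 between -0.0255 and -0.012 m and x of lock_2 in the frame of slot_2 between -0.008 and 0.008 m and z of lock_2 in the frame of slot_2 between -0.008 and 0.008 m and angle between the x axis of lock_2 and the y axis of slot_2, either way round below 0.2 rad)) and ((x of lock_3 in the frame of parts_bin between -0.09 and 0.09 m and y of lock_3 in the frame of parts_bin between -0.055 and 0.055 m and z of lock_3 in the frame of parts_bin between 0 and 0.075 m) or (y of lock_3 in the frame of slot_0 between -0.0255 and -0.012 m and x of lock_3 in the frame of slot_0 between -0.008 and 0.008 m and z of lock_3 in the frame of slot_0 between -0.008 and 0.008 m and angle between the x axis of lock_3 and the y axis of slot_0, either way round below 0.2 rad) or (y of lock_3 in the frame of slot_1 between -0.0255 and -0.012 m and x of lock_3 in the frame of slot_1 between -0.008 and 0.008 m and z of lock_3 in the frame of slot_1 between -0.008 and 0.008 m and angle between the x axis of lock_3 and the y axis of slot_1, either way round below 0.2 rad) or (y of lock_3 in the frame of slot_2 between -0.0255 and -0.012 m and x of lock_3 in the frame of slot_2 between -0.008 and 0.008 m and z of lock_3 in the frame of slot_2 between -0.008 and 0.008 m and angle between the x axis of lock_3 and the y axis of slot_2, either way round below 0.2 rad))); the robot touches nothing.
It fails at once if the robot touches a yellow rider (contact force between any of the fingers, the arm and rider_0 above 0.3 N or contact force between any of the fingers, the arm and rider_1 above 0.3 N or contact force between any of the fingers, the arm and rider_2 above 0.3 N).
It fails at once if the red bottle is pushed more than 30 mm away (distance of thread_lock from where it was at the start of the episode above 0.03 m).
It fails at once if the coil spring is pushed more than 30 mm away (distance of spring_near from where it was at the start of the episode above 0.03 m).
It fails at once if the piston near the gauges is pushed more than 30 mm away (distance of piston_near from where it was at the start of the episode above 0.03 m).
Of gauge_0, gauge_1, gauge_2 only 2 to 3 are there at a start; the rules pass over those that are not, and their reading is None.
At some moment in a run one of blade_0, blade_1, blade_2, blade_3 may be knocked a few centimetres aside while the robot is not near it.
Once in a run the grip may slacken for a moment while it holds something.
It also fails if it takes over 210 s, if anything falls off the work surface, if the arm or the gripper's body presses on something with over 40 N, if the wrist force passes 120 N, or if a joint passes its speed limit or range.

### The arm

A 6-joint arm with a two-finger parallel gripper is mounted at the origin on a cart in front of the work surface, level with it; the furniture and walls round the work are solid. World frame = base frame: x ahead of the robot, y to its left, z up, the work surface at z = 0. Lengths are in mm, angles in rad, forces in N, time in s.
With the tool pointing down it reaches from about 300 to 775 mm from the base axis. Payload 14.6 kg.
Tool frame: the origin (TCP) lies midway between the tips of the shut fingers; the grasp point (between the pads) lies 19 mm behind it; y points along the fingers, z is the direction in which the jaws open and shut, and the axes are right-handed (so a half turn about y gives the same grasp; the last joint's range is limited). The gripper opens to 94 mm and grips with 3 to 60 N. Pads are 16 mm wide; open, the fingers measure 119 mm over their backs; the gripper's body (75 mm by 177 mm) begins 78 mm behind the grasp point.
Start: joints at [1.218, 0.3, 1.521, -0, 1.321, -0.067], TCP at [155.056, 527.681, 205.446] pointing down, gripper open.
Joint ranges: [-3.03, 3.03], [-0.79, 2.21], [0.23, 2.52], [-1.04, 4.18], [0, 3.07], [-2.55, 2.55]. Speed limits (rad/s): [2.22, 2.22, 2.57, 3.14, 3.14, 3.14].

### API

Orientations are given as [roll, pitch, yaw] about the fixed x, y, z axes, in that order (R = Rz(yaw) Ry(pitch) Rx(roll)).
In Python, from cell import manip gives the robot as it stands.
- The arm moves only by the tool play_rows, never from a script. Its argument "series" is a list of rows, each a list of 3 entries, a list of its own where there are three numbers: the shift along the tool's x, y, z in m, then the turn about the tool's y in rad, then the closure, from 0 (fully open) to 1 (shut). In form: [[[dx, dy, dz], twist, grip], ...]. A call has 1 to 20 rows; each row is the pose to reach, as a shift and turn from the pose measured when the call began, along the tool's axes at that moment; what a row does not reach only later rows make up. A row lasts 1/10 s, in which the tool goes at most 50 mm and 8.59 degrees, less where a joint would pass 70% of its speed; a pose out of reach is approached as far as the arm can. A call with a gripper value outside its range is refused whole. The fingers move at their own pace and stop on an object; "squeeze" is the grip in N (left out, the last holds). Time passes only in rows, so rows that repeat a pose let the fingers close. It gives the time, the measured TCP pose, the force and the opening at its end, in the units of the state.
- manip.read_state(): the state, without advancing time (a new reading comes with each control period).
- manip.camera(name): name is "scene" or "top"; returns the picture (480x640x3 uint8, red, green, blue); there is no depth.
- manip.camera_params(name): a dict with "K" (3x3 intrinsics, pixels), "dist_coeffs" ([k1, k2, p1, p2, k3] as OpenCV has them; the pictures are not rectified), "rvec" (rotation vector, rad) and "tvec" (3), from world to camera coordinates, as OpenCV has them. Camera axes: x right, y down, z forward; pixel columns grow to the right and rows downward; lengths in mm; the calibration is good to about 2 mm. A picture is of the moment at which its call begins. camera_params takes no time and is no camera call.
- manip.sign_off(): hands the job in, once; it reports no verdict.
The state is a dict: "clock": time; "joints": joint angles; "qd": joint speeds; "effort": joint torques, N m; "eef_pos": TCP position; "eef_rot": TCP orientation; "wrist_force": force on the tool from outside, world axes, zero at the start; "moment": the same for the moment, N m; "finger_gap": finger opening in mm.
Only numpy, scipy, OpenCV 4.12 (cv2) and the standard library are available. Lean on these libraries where they do the work, as an engineer would, in place of code of your own. Each camera call takes 0.05 s, during which the arm holds its last target. There are 200 camera calls.

## Working session

There is one attempt and no reset: what is moved stays moved. The work goes in short steps, Python scripts to look and compute and a tool call to move; the robot and the scene stay as the last step left them, time stands still between calls to the robot, and variables do not carry over. Pictures are saved under pics/ and viewed, about 12 in all and at most 16, crops included, and the job is handed in when it is done.

Besides the shell and the picture viewer there is one more tool, called after ">>>" as name(argument=value, ...) on one line, values as JSON. play_rows: Moves the arm, as the interface text tells. Its arguments: {"type":"object","properties":{"series":{"type":"array","items":{"type":"array"}},"squeeze":{"type":"number"}},"required":["series"]}

```bash
ls; mkdir -p pics; python3 - <<'E'
from cell import manip
import cv2
for n in ("scene","top"):
    im=manip.camera(n); cv2.imwrite(f"pics/{n}0.png",im[:,:,::-1])
    p=manip.camera_params(n); print(n,p)
    R=cv2.Rodrigues(__import__('numpy').array(p['rvec'],float))[0]; print(-R.T@__import__('numpy').array(p['tvec'],float).ravel())
print(manip.read_state())
E
```

```text
pics
scene {'K': array([[532.77271707,   0.        , 319.70362843],
       [  0.        , 532.77271707, 242.34263566],
       [  0.        ,   0.        ,   1.        ]]), 'dist_coeffs': array([-0.04259314,  0.        ,  0.        ,  0.        ,  0.        ]), 'rvec': array([ 1.9763889 , -1.00982946,  0.56867226]), 'tvec': array([-280.18129009,  301.65296103,  999.92777141])}
[-391.2888478  -594.08621173  814.436138  ]
top {'K': array([[459.30040413,   0.        , 309.83286153],
       [  0.        , 459.30040413, 240.88197584],
       [  0.        ,   0.        ,   1.        ]]), 'dist_coeffs': array([-0.06184254,  0.        ,  0.        ,  0.        ,  0.        ]), 'rvec': array([ 2.18579504, -2.14074069,  0.11202083]), 'tvec': array([  20.5643298 ,  531.16801078, 1357.71538769])}
[ 380.76421533   23.29369293 1407.27731365]
{'clock': 0.1, 'joints': array([ 1.21838082e+00,  3.00431758e-01,  1.52152050e+00, -4.27782116e-05,
        1.32068729e+00, -6.66234039e-02]), 'qd': array([-5.38129470e-04, -4.87937949e-04, -2.85431681e-03, -5.80726214e-05,
        1.00988943e-03,  8.17599676e-04]), 'effort': array([-8.34793736e-04, -5.32652271e+01, -3.53282154e+01,  7.08440691e-02,
        2.35198403e-02, -1.28805954e-05]), 'eef_pos': array([154.99950414, 527.46317323, 204.93353277]), 'eef_rot': array([-1.57184366e+00,  2.83523951e-05, -2.85781505e-01]), 'wrist_force': array([ 0.32863092,  0.48816183, -0.22800667]), 'moment': array([ 0.02199763, -0.00230626, -0.01248726]), 'finger_gap': 94.08950867063392}
```

View pics/scene0.png

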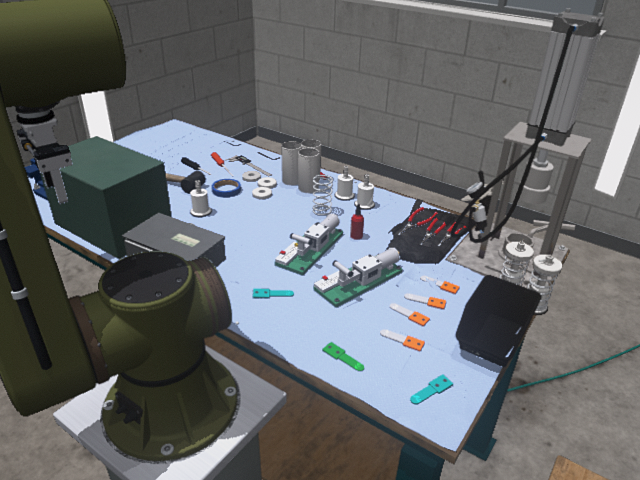

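View pics/top0.png

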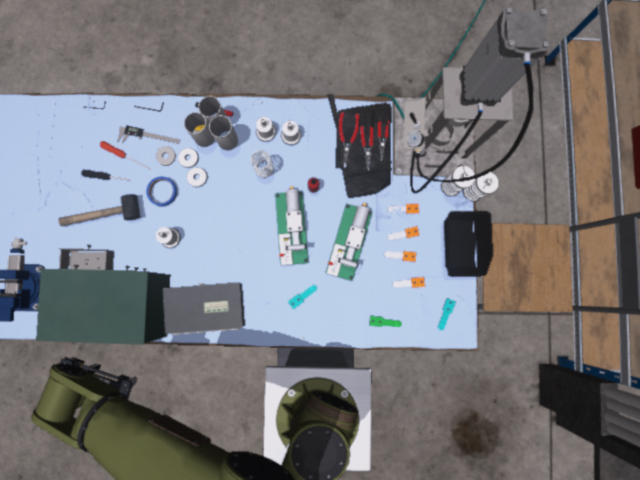

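```bash
python3 - <<'E'
import cv2
a=cv2.imread("pics/top0.png")[175:305,265:435]; cv2.imwrite("pics/c1.png",cv2.resize(a,None,fx=4.6,fy=4.6,interpolation=cv2.INTER_CUBIC))
a=cv2.imread("pics/scene0.png")[195:360,270:470]; cv2.imwrite("pics/c2.png",cv2.resize(a,None,fx=3.6,fy=3.6,interpolation=cv2.INTER_CUBIC))
E
```

```text
(no output)
```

View pics/c1.png

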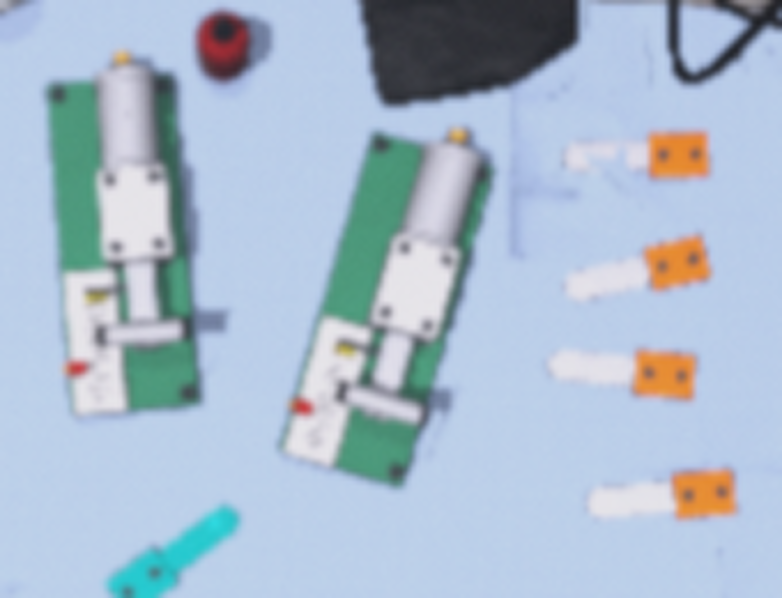

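View pics/c2.png

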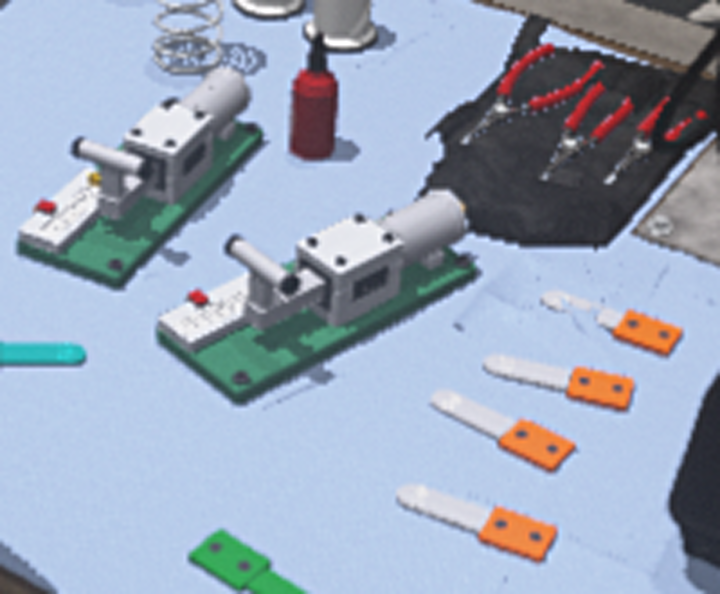

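```bash
cat > h.py <<'E'
from cell import manip
import cv2, numpy as np
def ray(n,u,v):
    p=manip.camera_params(n); R=cv2.Rodrigues(np.array(p['rvec'],float))[0]; t=np.array(p['tvec'],float).ravel()
    x,y=cv2.undistortPoints(np.array([[[u,v]]],float),p['K'],p['dist_coeffs'])[0,0]
    return -R.T@t, R.T@np.array([x,y,1.])
def px(n,u,v,z):
    c,d=ray(n,u,v); return c+d*(z-c[2])/d[2]
def proj(n,P):
    p=manip.camera_params(n)
    return cv2.projectPoints(np.array(P,float).reshape(-1,1,3),p['rvec'],p['tvec'],p['K'],p['dist_coeffs'])[0].reshape(-1,2)
def tri(a,b):
    (c,d),(e,f)=ray('top',*a),ray('scene',*b)
    s=np.linalg.lstsq(np.c_[d,-f],e-c,rcond=None)[0]; A=c+s[0]*d;B=e+s[1]*f
    return (A+B)/2,np.linalg.norm(A-B)
def shot(n,name,box=None,f=1):
    im=manip.camera(n)[:,:,::-1]
    if box: im=im[box[1]:box[3],box[0]:box[2]]
    cv2.imwrite(f"pics/{name}.png",cv2.resize(im,None,fx=f,fy=f,interpolation=cv2.INTER_CUBIC))
E
python3 - <<'E'
from h import *
np.set_printoptions(precision=1,suppress=True)
T=lambda u,v:(265-.5+(u+.5)/4.6,175-.5+(v+.5)/4.6)
S=lambda u,v:(270-.5+(u+.5)/3.6,195-.5+(v+.5)/3.6)
for g,(bl,cb0,cb1,ri,cl,sl,scb0,scb1,scl) in {'M':((136,211),(104,333),(187,328),(97,296),(76,369),(196,154),(78,146),(150,171),(45,207)),
 'R':((415,287),(337,389),(424,412),(346,349),(302,407),(371,283),(234,243),(291,286),(199,298))}.items():
    a,b=px('top',*T(*cb0),80),px('top',*T(*cb1),80)
    print(g,'block',px('top',*T(*bl),60),'cb',a,b,(a+b)/2,np.linalg.norm(a-b),'yaw',np.degrees(np.arctan2(-(b-a)[0]*-1,-(b-a)[1]*1)) )
    print(' dir block->cb', px('top',*T(*bl),60)-(a+b)/2)
    print(' rider',px('top',*T(*ri),25),'clip',px('top',*T(*cl),25),'cliptri',*tri(T(*cl),S(*scl)))
    print(' slot scene z38',px('scene',*S(*sl),38),'cb ends scene',px('scene',*S(*scb0),76),px('scene',*S(*scb1),76))
for g,t in {0:((679,155),(567,157)),1:((678,263),(568,290)),2:((665,375),(552,363)),3:((705,494),(590,502))}.items():
    a,b=px('top',*T(*t[0]),7),px('top',*T(*t[1]),5); print(g,a,b,np.linalg.norm(a-b),np.degrees(np.arctan2((b-a)[1],(b-a)[0])))
for uv in ((467,212),(468,275),(490,243),(446,243)): print('bin',px('top',*uv,100))
print(px('scene',648-0,0,0)[:0], [px('scene',270+u/3.6,195+v/3.6,7) for u,v in ((648,333),(601,388),(538,444),(517,533))])
im=cv2.imread("pics/top0.png"); hsv=cv2.cvtColor(im,cv2.COLOR_BGR2HSV)
m=cv2.inRange(hsv,(8,140,120),(18,255,255)); n,l,s,c=cv2.connectedComponentsWithStats(m)
for i in range(1,n):
    if s[i,4]>25: print('orange',c[i],s[i,4],px('top',*c[i],7))
E
```

```text
M block [587.1  79.1  60. ] cb [505.8  96.6  80. ] [510.1  44.3  80. ] [508.   70.4  80. ] 52.487832791108644 yaw 4.649846004050262
 dir block->cb [ 79.2   8.7 -20. ]
 rider [535.4 104.9  25. ] clip [486.9 117.4  25. ] cliptri [486.5 118.   24.5] 1.5762576885931232
 slot scene z38 [591.3  60.4  38. ] cb ends scene [501.4 100.3  76. ] [506.5  41.5  76. ]
R block [ 541.5 -101.2   60. ] cb [473.5 -50.9  80. ] [ 460.1 -105.9   80. ] [466.8 -78.4  80. ] 56.52686600876712 yaw -13.682138016087858
 dir block->cb [ 74.7 -22.8 -20. ]
 rider [503.8 -59.5  25. ] clip [465.1 -31.3  25. ] cliptri [464.8 -30.9  24.7] 0.9412810291016096
 slot scene z38 [ 533.1 -123.1   38. ] cb ends scene [471.2 -52.   76. ] [ 454.4 -106.9   76. ]
0 [ 641.1 -283.3    7. ] [ 638.4 -207.9    5. ] 75.43777111454715 92.03043175183169
1 [ 567.7 -282.3    7. ] [ 548.2 -208.8    5. ] 76.10147262906628 104.85256529822561
2 [ 492.3 -273.4    7. ] [ 499.  -198.2    5. ] 75.49228967372561 84.93133243465107
3 [ 413.8 -299.9    7. ] [ 407.2 -223.9    5. ] 76.39787155109812 95.00518235495362
bin [ 616.6 -422.9  100. ]
bin [ 434.1 -422.9  100. ]
bin [ 527.5 -488.7  100. ]
bin [ 524.8 -360.2  100. ]
[] [array([ 634.1, -285.7,    7. ]), array([ 561.7, -284.3,    7. ]), array([ 487.7, -275.3,    7. ]), array([ 408.9, -300.5,    7. ])]
orange [412.  208.5] 85 [ 640.4 -282.7    7. ]
orange [411.8 231.7] 89 [ 567.9 -281.7    7. ]
orange [409.1 256. ] 86 [ 492.7 -273.1    7. ]
orange [417.5 281.8] 91 [ 414.5 -298.9    7. ]
```

```bash
python3 - <<'E'
from h import *
np.set_printoptions(precision=1,suppress=True)
T=lambda u,v:(265-.5+(u+.5)/4.6,175-.5+(v+.5)/4.6)
S=lambda u,v:(270-.5+(u+.5)/3.6,195-.5+(v+.5)/3.6)
def an(a,b): d=b-a; return np.degrees(np.arctan2(d[1],d[0])),np.linalg.norm(d)
M=[px('top',*T(*p),10) for p in ((48,88),(73,415),(200,400),(175,75))]
R=[px('top',*T(*p),10) for p in ((374,134),(281,450),(403,485),(490,165))]
for Q in (M,R): print(*Q,an(Q[1],Q[0]),an(Q[2],Q[3]),an(Q[2],Q[1]))
M=[px('scene',*S(*p),10) for p in ((20,245),(120,282),(262,125))]
R=[px('scene',*S(*p),10) for p in ((158,338),(240,397),(478,266))]
for Q in (M,R): print(*Q,an(Q[1],Q[2]),an(Q[1],Q[0]))
# block top corner screws from scene
for p in ((305,242),(400,240),(345,262),(358,220)): print(px('scene',*S(*p),60))
E
```

```text
[677.4 142.6  10. ] [457.5 119.6  10. ] [469.2  35.7  10. ] [688.   57.3  10. ] (np.float64(5.985400297974076), np.float64(221.06283916915476)) (np.float64(5.624372048249941), np.float64(219.81288487818202)) (np.float64(97.94667714695657), np.float64(84.65059888833441))
[650.4 -77.3  10. ] [437.3 -18.5  10. ] [415.8 -99.3  10. ] [ 630.9 -155.3   10. ] (np.float64(-15.422467753964673), np.float64(221.0525826584587)) (np.float64(-14.59651521775819), np.float64(222.23974739466226)) (np.float64(75.16222533120195), np.float64(83.65621241813933))
[454.6 116.6  10. ] [462.4  34.   10. ] [692.   66.3  10. ] (np.float64(8.005076366889098), np.float64(231.806728754093)) (np.float64(95.4458455998847), np.float64(82.93635576127528))
[428.2 -23.   10. ] [ 410.9 -100.2   10. ] [ 629.2 -156.9   10. ] (np.float64(-14.552160116771631), np.float64(225.59802425638694)) (np.float64(77.36226894897308), np.float64(79.11970718944417))
[519.5 -77.7  60. ]
[ 560.2 -127.8   60. ]
[ 516.4 -111.    60. ]
[563.2 -93.2  60. ]
```

```bash
cat >> h.py <<'E'
from scipy.spatial.transform import Rotation as Ro
def go(x,y,z,yawdeg):
    s=manip.read_state(); R=Ro.from_euler('xyz',s['eef_rot']).as_matrix()
    d=R.T@(np.array([x,y,z])-s['eef_pos'])/1000
    yaw=np.arctan2(R[1,0],R[0,0]); t=-(np.radians(yawdeg)-yaw); t=(t+np.pi)%(2*np.pi)-np.pi
    print('tcp',s['eef_pos'].round(1),'yaw',round(np.degrees(yaw),1),'F',s['wrist_force'].round(1),'gap',round(s['finger_gap'],1),'t',s['clock'],'-> shift',d.round(4),'twist',round(t,4))
E
python3 -c "
from h import *
go(504,70.5,380,-84);go(504,70.5,150,-84)
print(px('top',165,270,150),px('top',40,340,150))"
```

```text
tcp [155.  527.5 204.9] yaw -16.4 F [ 0.3  0.5 -0.2] gap 94.1 t 0.1 -> shift [ 0.4637 -0.1747 -0.3402] twist 1.1803
tcp [155.  527.5 204.9] yaw -16.4 F [ 0.3  0.5 -0.2] gap 94.1 t 0.1 -> shift [ 0.4637  0.0553 -0.34  ] twist 1.1803
[428.52806805 428.22399677 150.        ] [226.42060121 771.10447175 150.        ]
```

>>> play_rows(series=[[[0, -0.05, 0], 0, 0.47], [[0, -0.1, 0], 0, 0.47], [[0, -0.15, 0], 0, 0.47], [[0, -0.175, 0], 0, 0.47], [[0, -0.175, 0], 0, 0.47]], squeeze=15)

```text
clock: 0.6
eef_pos: [155.2, 528.1, 383.5]
eef_rot: [-1.566, -0.0, -0.286]
wrist_force: [0.1, -0.5, 0.3]
finger_gap: 57.3
```

>>> play_rows(series=[[[0.04, 0, -0.03], 0.1, 0.47], [[0.08, 0, -0.06], 0.22, 0.47], [[0.12, 0, -0.088], 0.34, 0.47], [[0.16, 0, -0.117], 0.46, 0.47], [[0.2, 0, -0.147], 0.58, 0.47], [[0.24, 0, -0.176], 0.7, 0.47], [[0.28, 0, -0.205], 0.82, 0.47], [[0.32, 0, -0.235], 0.94, 0.47], [[0.36, 0, -0.264], 1.06, 0.47], [[0.4, 0, -0.293], 1.18, 0.47], [[0.44, 0, -0.323], 1.18, 0.47], [[0.4637, 0, -0.34], 1.18, 0.47], [[0.4637, 0, -0.34], 1.18, 0.47], [[0.4637, 0.1, -0.34], 1.18, 0.47], [[0.4637, 0.18, -0.34], 1.18, 0.47], [[0.4637, 0.23, -0.34], 1.18, 0.47], [[0.4637, 0.23, -0.34], 1.18, 0.47], [[0.4637, 0.23, -0.34], 1.18, 0.47]])

```text
clock: 2.4
eef_pos: [502.2, 72.8, 147.7]
eef_rot: [-1.574, 0.005, -1.465]
wrist_force: [0.3, 0.5, 0.1]
finger_gap: 50.0
```

```bash
python3 -c "
from h import *
go(504,70.5,120,-84)
shot('scene','s1',(250,150,450,315),3.6);shot('top','t1',(240,160,400,290),4.6)
s=manip.read_state()
for n in('scene','top'):print(n,proj(n,[s['eef_pos']]))"
```

```text
tcp [502.2  72.8 147.7] yaw -83.9 F [0.3 0.5 0.1] gap 50.0 t 2.4 -> shift [0.0026 0.0277 0.0016] twist 0.0009
scene [[300.2901405  214.17012338]]
top [[294.58127667 246.28024188]]
```

View pics/s1.png

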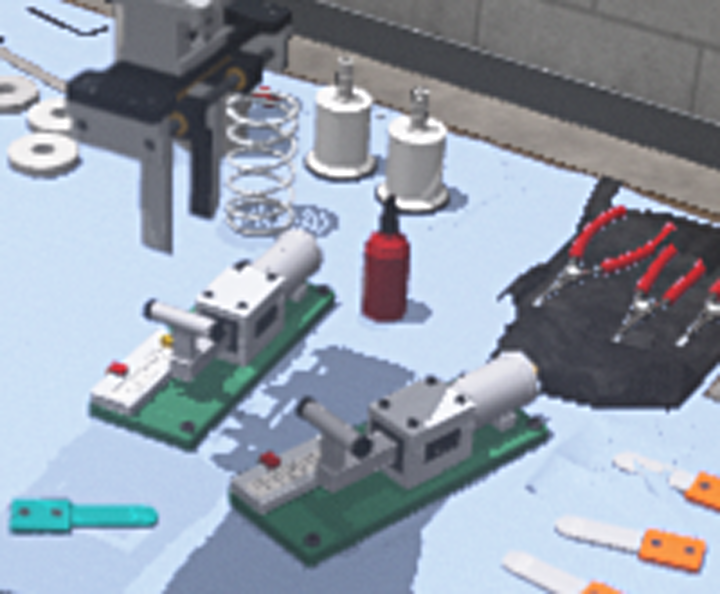

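>>> play_rows(series=[[[0.002, 0.02, 0], 0, 0.47], [[0.002, 0.045, 0], 0, 0.47], [[0.002, 0.07, 0], 0, 0.47], [[0.002, 0.084, 0], 0, 0.47], [[0.002, 0.087, 0], 0, 0.47], [[0.002, 0.087, 0], 0, 0.6], [[0.002, 0.087, 0], 0, 0.7], [[0.002, 0.087, 0], 0, 0.74], [[0.002, 0.087, 0], 0, 0.78], [[0.002, 0.087, 0], 0, 0.82], [[0.002, 0.087, 0], 0, 0.87], [[0.002, 0.087, 0], 0, 0.9], [[0.002, 0.087, 0], 0, 0.9]], squeeze=15)

```text
clock: 3.8
eef_pos: [502.8, 71.1, 61.6]
eef_rot: [-1.573, 0.005, -1.465]
wrist_force: [5.6, 0.6, -0.7]
finger_gap: 13.7
```

```bash
python3 -c "
from h import *
import math
s=manip.read_state();p=s['eef_pos'];a=math.radians(6)
go(p[0]-38*math.cos(a),p[1]-38*math.sin(a),p[2],-84)
shot('scene','s2',(250,190,390,290),5.5)
"
```

```text
tcp [502.8  71.1  61.6] yaw -84.0 F [ 5.6  0.6 -0.7] gap 13.7 t 3.8 -> shift [-0.      0.0001 -0.038 ] twist 0.0008
```

View pics/s2.png

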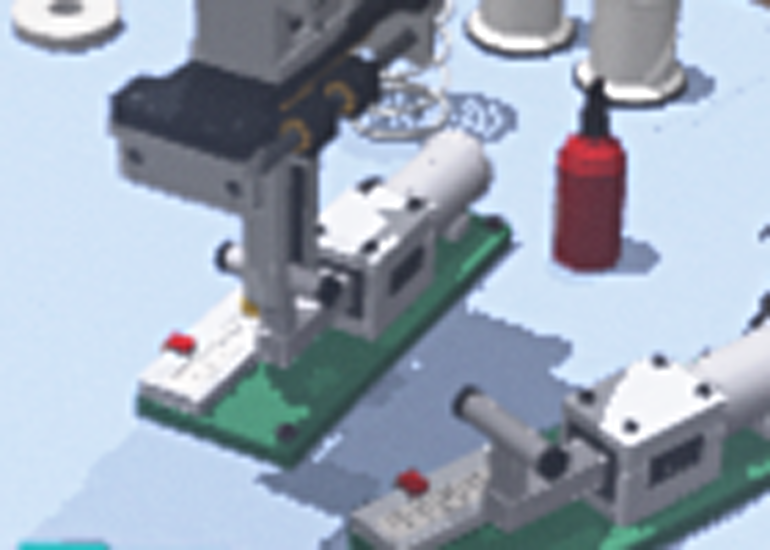

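```bash
cat > rc.py <<'E'
from h import *
np.set_printoptions(precision=1,suppress=True)
def cen(im,kind,u0,v0,r=9):
    h=cv2.cvtColor(im,cv2.COLOR_BGR2HSV)
    h,s,v=[h[:,:,i].astype(float) for i in range(3)]
    d=(np.abs(h-27)<7) if kind=='y' else ((h<6)|(h>172))
    w=d*np.clip(s-110,0,None); M=np.zeros_like(w); M[v0-r:v0+r+1,u0-r:u0+r+1]=1; w=w*M
    yy,xx=np.mgrid[:480,:640]; return (w*xx).sum()/w.sum(),(w*yy).sum()/w.sum(),int((w>0).sum())
def rel(files,pts,yaw):
    a=np.radians(yaw)
    for n,f in files.items():
        im=cv2.imread(f); r=cen(im,'y',*pts[n][0]); c=cen(im,'r',*pts[n][1])
        d=px(n,*r[:2],24.5)-px(n,*c[:2],24.5)
        print(n,np.array(r),np.array(c),'rider in clip frame x',d[0]*np.cos(a)+d[1]*np.sin(a),'y',-d[0]*np.sin(a)+d[1]*np.cos(a))
E
python3 - <<'E'
from rc import *
F={'top':'pics/top0.png','scene':'pics/scene0.png'}
rel(F,{'top':((286,239),(281,255)),'scene':((296,245),(282,252))},6)
rel({'top':F['top']},{'top':((340,251),(330,263))},-15)
E
```

```text
top [285. 239.   1.] [281.2 254.6   6. ] rider in clip frame x 46.3745095638127 y -15.094843916455472
scene [296.  243.7   4. ] [282.5 251.8  11. ] rider in clip frame x 49.86709711979917 y -10.662441325692987
top [339.5 250.4   3. ] [330.1 263.    7. ] rider in clip frame x 44.66345115656568 y -16.546188278648334
```

>>> play_rows(series=[[[0, 0, -0.002], 0, 0.9], [[0, 0, -0.005], 0, 0.9], [[0, 0, -0.008], 0, 0.9], [[0, 0, -0.012], 0, 0.9], [[0, 0, -0.016], 0, 0.9], [[0, 0, -0.02], 0, 0.9], [[0, 0, -0.024], 0, 0.9], [[0, 0, -0.028], 0, 0.9], [[0, 0, -0.032], 0, 0.9], [[0, 0, -0.036], 0, 0.9], [[0, 0, -0.039], 0, 0.9], [[0, 0, -0.04], 0, 0.9], [[0, 0, -0.04], 0, 0.9], [[0, 0, -0.04], 0, 0.9]], squeeze=25)

```text
clock: 5.25
eef_pos: [464.2, 67.0, 61.8]
eef_rot: [-1.57, 0.005, -1.465]
wrist_force: [5.9, 0.6, 2.6]
finger_gap: 17.3
```

```bash
python3 -c "
from h import *
go(502.8,71.1,61.6,-84)
manip_=manip
cv2.imwrite('pics/full3.png',manip.camera('scene')[:,:,::-1])
a=cv2.imread('pics/full3.png')[190:290,250:390];cv2.imwrite('pics/s3.png',cv2.resize(a,None,fx=5.5,fy=5.5,interpolation=cv2.INTER_CUBIC))
"
```

```text
tcp [464.2  67.   61.8] yaw -84.0 F [5.9 0.6 2.6] gap 17.3 t 5.25 -> shift [-0.      0.0003  0.0388] twist 0.0006
```

View pics/s3.png

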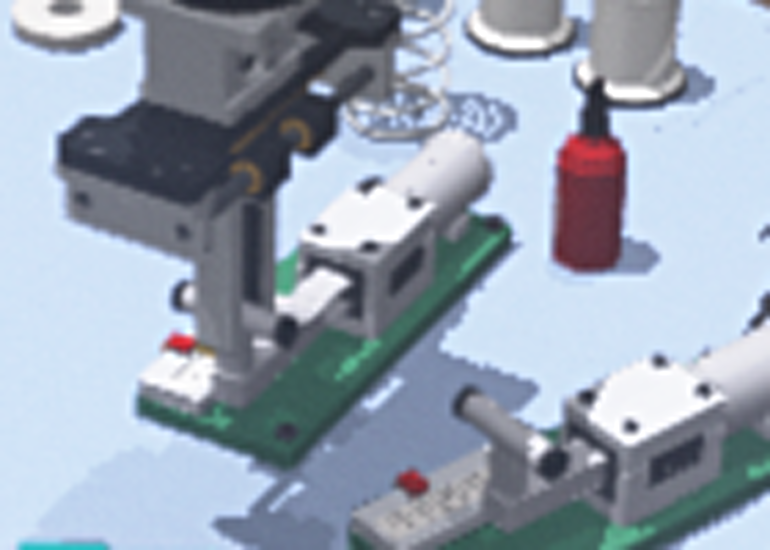

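>>> play_rows(series=[[[0, 0, 0], 0, 0.9], [[0, 0, 0], 0, 0.9], [[0, 0, 0], 0, 0.9]])

```text
clock: 5.6
eef_pos: [465.3, 67.1, 62.4]
eef_rot: [-1.568, 0.005, -1.465]
wrist_force: [11.5, 1.9, -9.1]
finger_gap: 45.7
```

>>> play_rows(series=[[[0, 0, 0], 0, 0.9], [[0, 0, 0], 0, 0.9], [[0, 0, 0], 0, 0.9], [[0, 0, 0], 0, 0.9]])

```text
clock: 6.0
eef_pos: [466.9, 67.2, 62.8]
eef_rot: [-1.563, 0.005, -1.466]
wrist_force: [13.2, 1.6, -10.1]
finger_gap: 13.4
```

```bash
python3 -c "
from h import *
go(502.8,71.1,61.6,-84)
cv2.imwrite('pics/full4.png',manip.camera('scene')[:,:,::-1])
a=cv2.imread('pics/full4.png')[190:290,250:390];cv2.imwrite('pics/s4.png',cv2.resize(a,None,fx=5.5,fy=5.5,interpolation=cv2.INTER_CUBIC))
"
```

```text
tcp [466.9  67.2  62.8] yaw -84.0 F [ 13.2   1.6 -10.1] gap 13.4 t 6.0 -> shift [-0.0001  0.0015  0.0361] twist 0.0003
```

View pics/s4.png

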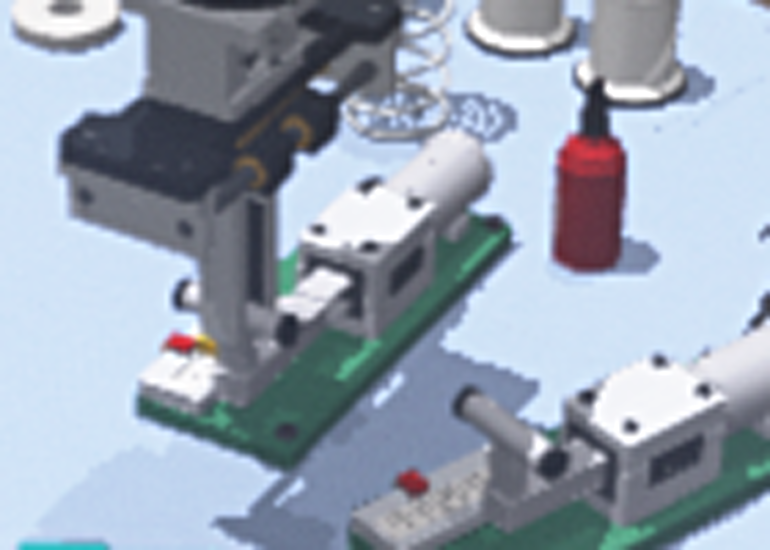

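>>> play_rows(series=[[[0, 0.001, -0.002], 0, 0.9], [[0, 0.001, -0.004], 0, 0.9], [[0, 0.001, -0.0055], 0, 0.9], [[0, 0.001, -0.0063], 0, 0.9], [[0, 0.001, -0.0063], 0, 0.9], [[0, 0.001, -0.0063], 0, 0.9]], squeeze=25)

```text
clock: 6.65
eef_pos: [462.8, 66.8, 62.7]
eef_rot: [-1.558, 0.005, -1.466]
wrist_force: [13.3, 1.9, -4.4]
finger_gap: 13.1
```

```bash
python3 -c "
from h import *
go(502,71,61.6,-84)
"
```

```text
tcp [462.8  66.8  62.7] yaw -84.0 F [13.3  1.9 -4.4] gap 13.1 t 6.65 -> shift [-0.0001  0.0016  0.0394] twist 0.0002
```

>>> play_rows(series=[[[0, 0.001, -0.002], 0, 0.9], [[0, 0.001, -0.004], 0, 0.9], [[0, 0.001, -0.004], 0, 0.9], [[0, 0.001, -0.004], 0, 0.9]])

```text
clock: 7.05
eef_pos: [460.9, 66.6, 62.6]
eef_rot: [-1.552, 0.005, -1.466]
wrist_force: [12.9, 3.3, -3.2]
finger_gap: 13.2
```

```bash
python3 -c "
from h import *
go(502,71,61.6,-84)
"
```

```text
tcp [460.9  66.6  62.6] yaw -84.0 F [12.9  3.3 -3.2] gap 13.2 t 7.05 -> shift [-0.0001  0.0018  0.0413] twist 0.0001
```

>>> play_rows(series=[[[0, 0.001, 0.004], 0, 0.9], [[0, 0.001, 0.008], 0, 0.9], [[0, 0.001, 0.013], 0, 0.9], [[0, 0.001, 0.018], 0, 0.9], [[0, 0.001, 0.023], 0, 0.9], [[0, 0.001, 0.028], 0, 0.9], [[0, 0.001, 0.032], 0, 0.9], [[0, 0.001, 0.036], 0, 0.9], [[0, 0.001, 0.039], 0, 0.9], [[0, 0.001, 0.04], 0, 0.9], [[0, 0.001, 0.04], 0, 0.7], [[0, 0.001, 0.04], 0, 0.5], [[0, 0.001, 0.04], 0, 0.5], [[0, -0.03, 0.04], 0, 0.5], [[0, -0.08, 0.04], 0, 0.5], [[0, -0.13, 0.04], 0, 0.5], [[0.05, -0.13, 0.04], 0, 0.5], [[0.1, -0.13, 0.04], 0, 0.5], [[0.14, -0.13, 0.04], 0, 0.5], [[0.15, -0.13, 0.04], 0, 0.5]])

```text
clock: 9.05
eef_pos: [513.5, -82.4, 192.3]
eef_rot: [-1.554, 0.005, -1.469]
wrist_force: [0.0, 0.3, -0.3]
finger_gap: 47.0
```

```bash
python3 - <<'E'
from rc import *
for n in('top','scene'): cv2.imwrite(f'pics/{n}5.png',manip.camera(n)[:,:,::-1])
rel({n:f'pics/{n}5.png' for n in('top','scene')},{'top':((284,254),(281,255)),'scene':((287,253),(282,252))},6)
a=cv2.imread('pics/scene5.png')[210:290,260:360];b=cv2.imread('pics/top5.png')[205:275,265:345]
cv2.imwrite('pics/s5.png',np.hstack([cv2.resize(a,(400,320),interpolation=cv2.INTER_CUBIC),cv2.resize(b,(366,320),interpolation=cv2.INTER_CUBIC)]))
go(500,-79,150,-105)
E
```

```text
top [nan nan  0.] [281.2 254.6   6. ] rider in clip frame x nan y nan
scene [287.6 252.8   5. ] [282.4 251.8   9. ] rider in clip frame x 3.163827328727169 y -13.871289640562205
tcp [513.6 -80.2 192.3] yaw -84.1 F [-0.2  0.3 -0.6] gap 46.9 t 9.15 -> shift [-0.  0. -0.] twist 0.3644rc.py:8: RuntimeWarning: invalid value encountered in scalar divide
  yy,xx=np.mgrid[:480,:640]; return (w*xx).sum()/w.sum(),(w*yy).sum()/w.sum(),int((w>0).sum())
```

View pics/s5.png

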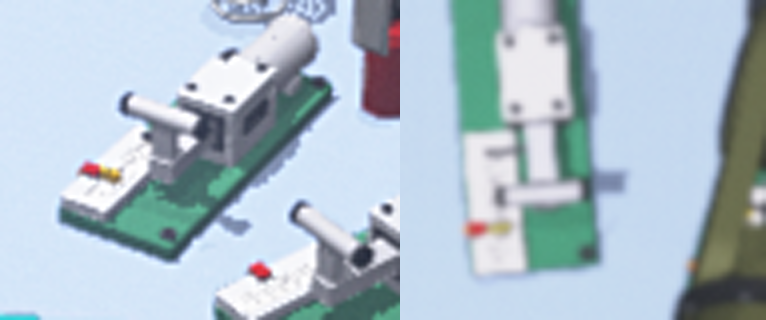

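```bash
sed -i "s/'-> shift',d.round(4)/'-> shift',d.round(4).tolist()/" h.py; sed -i "s/s-110/s-60/;s/h-27)<7/h-28)<9/" rc.py; python3 - <<'E'
from rc import *
rel({n:f'pics/{n}5.png' for n in('top','scene')},{'top':((285,254),(281,255)),'scene':((287,253),(282,252))},6)
rel({n:f'pics/{n}0.png' for n in('top','scene')},{'top':((286,239),(281,255)),'scene':((296,245),(282,252))},6)
rel({n:f'pics/{n}0.png' for n in('top',)},{'top':((340,251),(330,263))},-15)
go(500,-79,150,-105)
E
```

```text
top [286.4 254.4   7. ] [281.3 254.6  11. ] rider in clip frame x -0.5295093654661953 y -15.44882196477863
scene [287.  252.5   9. ] [282.4 251.7  10. ] rider in clip frame x 3.0651855355079434 y -12.068052914066621
top [285.3 239.1   6. ] [281.2 254.6  13. ] rider in clip frame x 46.106414396560865 y -15.98080222654863
scene [296. 244.   9.] [282.5 251.9  12. ] rider in clip frame x 48.9636176658219 y -11.094166030406463
top [339.7 250.5   7. ] [330.3 263.   11. ] rider in clip frame x 44.385302454307464 y -16.998375111822934
tcp [513.6 -80.2 192.3] yaw -84.1 F [-0.2  0.3 -0.6] gap 46.9 t 9.15 -> shift [-0.0024, 0.042, -0.0141] twist 0.3644
```

```bash
python3 -c "
from h import *
go(463,-78.5,192,-105)
go(463,-78.5,60,-105)"
```

```text
tcp [513.6 -80.2 192.3] yaw -84.1 F [-0.2  0.3 -0.6] gap 46.9 t 9.15 -> shift [-0.0069, -0.0006, -0.0502] twist 0.3644
tcp [513.6 -80.2 192.3] yaw -84.1 F [-0.2  0.3 -0.6] gap 46.9 t 9.15 -> shift [-0.0062, 0.1314, -0.0524] twist 0.3644
```

>>> play_rows(series=[[[-0.003, 0, -0.025], 0.12, 0.47], [[-0.006, 0, -0.05], 0.24, 0.47], [[-0.0069, 0, -0.0502], 0.3644, 0.47], [[-0.0069, 0, -0.0502], 0.3644, 0.47], [[-0.0069, 0, -0.0502], 0.3644, 0.47], [[-0.0067, 0.04, -0.051], 0.3644, 0.47], [[-0.0065, 0.08, -0.0515], 0.3644, 0.47], [[-0.0063, 0.115, -0.052], 0.3644, 0.47], [[-0.0062, 0.131, -0.0524], 0.3644, 0.47], [[-0.0062, 0.131, -0.0524], 0.3644, 0.47], [[-0.0062, 0.131, -0.0524], 0.3644, 0.6], [[-0.0062, 0.131, -0.0524], 0.3644, 0.7], [[-0.0062, 0.131, -0.0524], 0.3644, 0.75], [[-0.0062, 0.131, -0.0524], 0.3644, 0.8], [[-0.0062, 0.131, -0.0524], 0.3644, 0.85], [[-0.0062, 0.131, -0.0524], 0.3644, 0.9], [[-0.0062, 0.131, -0.0524], 0.3644, 0.9]], squeeze=15)

```text
clock: 10.85
eef_pos: [463.9, -78.8, 60.9]
eef_rot: [-1.554, 0.011, -1.833]
wrist_force: [4.8, -0.5, 0.3]
finger_gap: 13.5
```

```bash
python3 -c "
from h import *
go(424.4,-68.1,60,-105)"
```

```text
tcp [463.9 -78.8  60.9] yaw -105.0 F [ 4.8 -0.5  0.3] gap 13.5 t 10.85 -> shift [-0.0001, 0.0003, -0.0409] twist 0.0
```

>>> play_rows(series=[[[0, 0, -0.003], 0, 0.9], [[0, 0, -0.007], 0, 0.9], [[0, 0, -0.011], 0, 0.9], [[0, 0, -0.015], 0, 0.9], [[0, 0, -0.019], 0, 0.9], [[0, 0, -0.023], 0, 0.9], [[0, 0, -0.027], 0, 0.9], [[0, 0, -0.031], 0, 0.9], [[0, 0, -0.035], 0, 0.9], [[0, 0, -0.039], 0, 0.9], [[0, 0, -0.042], 0, 0.9], [[0, 0, -0.043], 0, 0.9], [[0, 0, -0.043], 0, 0.9], [[0, 0, -0.043], 0, 0.9]], squeeze=25)

```text
clock: 12.25
eef_pos: [424.2, -67.8, 61.0]
eef_rot: [-1.55, 0.011, -1.833]
wrist_force: [12.1, 0.1, -3.9]
finger_gap: 13.1
```

```bash
python3 -c "
from h import *
go(463,-78.5,61,-105)"
```

```text
tcp [424.2 -67.8  61. ] yaw -105.0 F [12.1  0.1 -3.9] gap 13.1 t 12.25 -> shift [0.0003, 0.0008, 0.0403] twist -0.0001
```

>>> play_rows(series=[[[0, 0.001, 0.004], 0, 0.9], [[0, 0.001, 0.008], 0, 0.9], [[0, 0.001, 0.013], 0, 0.9], [[0, 0.001, 0.018], 0, 0.9], [[0, 0.001, 0.023], 0, 0.9], [[0, 0.001, 0.028], 0, 0.9], [[0, 0.001, 0.032], 0, 0.9], [[0, 0.001, 0.036], 0, 0.9], [[0, 0.001, 0.039], 0, 0.9], [[0, 0.001, 0.0395], 0, 0.9], [[0, 0.001, 0.0395], 0, 0.7], [[0, 0.001, 0.0395], 0, 0.5], [[0, 0.001, 0.0395], 0, 0.47], [[0, -0.03, 0.0395], 0, 0.47], [[0, -0.08, 0.0395], 0, 0.47], [[0.0, -0.12, 0.0395], 0, 0.47], [[0.05, -0.12, 0.0395], 0, 0.3], [[0.1, -0.12, 0.0395], 0, 0.3], [[0.15, -0.12, 0.0395], 0, 0.3], [[0.19, -0.12, 0.0395], 0, 0.3]])

```text
clock: 14.25
eef_pos: [409.1, -264.0, 179.5]
eef_rot: [-1.55, 0.012, -1.833]
wrist_force: [-0.1, 1.9, -0.4]
finger_gap: 65.5
```

```bash
python3 - <<'E'
from rc import *
for n in('top','scene'): cv2.imwrite(f'pics/{n}6.png',manip.camera(n)[:,:,::-1])
rel({n:f'pics/{n}6.png' for n in('top','scene')},{'top':((335,265),(330,263)),'scene':((331,279),(325,277))},-15)
a=cv2.imread('pics/scene6.png')[240:330,305:435];b=cv2.imread('pics/top6.png')[200:300,320:440]
cv2.imwrite('pics/s6.png',np.hstack([cv2.resize(a,(455,315),interpolation=cv2.INTER_CUBIC),cv2.resize(b,(378,315),interpolation=cv2.INTER_CUBIC)])[:,:800])
go(500,-79,150,-105)
hsv=cv2.cvtColor(cv2.imread('pics/top6.png'),cv2.COLOR_BGR2HSV)
m=cv2.inRange(hsv,(8,140,120),(18,255,255)); n,l,s,c=cv2.connectedComponentsWithStats(m)
for i in range(1,n):
    if s[i,4]>25: print('orange',c[i],s[i,4],px('top',*c[i],7))
E
```

```text
top [335.3 263.9   6. ] [330.3 263.   11. ] rider in clip frame x 1.76540521227858 y -15.080802345908578
scene [329.1 279.   11. ] [324.5 277.1  10. ] rider in clip frame x 3.7814140587808334 y -12.598982321020433
tcp [ 408.7 -265.3  179.1] yaw -105.2 F [0.2 0.8 0. ] gap 65.6 t 14.35 -> shift [-0.2034, 0.0323, 0.0385] twist -0.0042
orange [412.  208.5] 85 [ 640.4 -282.7    7. ]
orange [411.9 231.8] 87 [ 567.6 -281.9    7. ]
orange [409. 256.] 88 [ 492.7 -272.9    7. ]
```

View pics/s6.png

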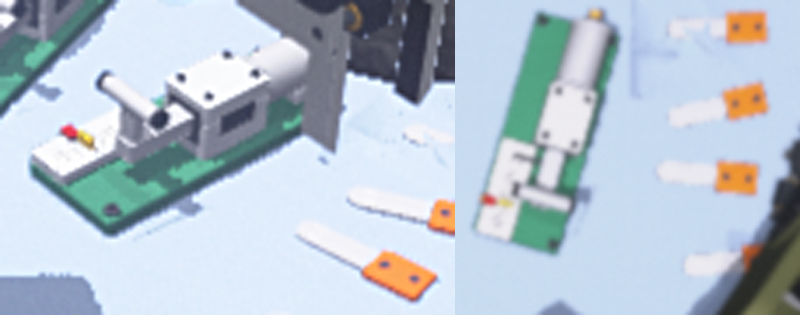

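```bash
python3 -c "
from h import *
go(463,-78.5,180,-105)
go(463,-78.5,60,-105)"
```

```text
tcp [ 408.7 -265.3  179.1] yaw -105.2 F [0.2 0.8 0. ] gap 65.6 t 14.35 -> shift [-0.1945, 0.0015, 0.0032] twist -0.0042
tcp [ 408.7 -265.3  179.1] yaw -105.2 F [0.2 0.8 0. ] gap 65.6 t 14.35 -> shift [-0.1931, 0.1214, 0.0008] twist -0.0042
```

>>> play_rows(series=[[[-0.04, 0, 0.001], 0, 0.47], [[-0.09, 0, 0.002], 0, 0.47], [[-0.14, 0, 0.003], 0, 0.47], [[-0.18, 0, 0.003], 0, 0.47], [[-0.1945, 0, 0.003], 0, 0.47], [[-0.1945, 0, 0.003], 0, 0.47], [[-0.194, 0.04, 0.002], 0, 0.47], [[-0.1935, 0.08, 0.001], 0, 0.47], [[-0.193, 0.11, 0.0008], 0, 0.47], [[-0.193, 0.1205, 0.0008], 0, 0.47], [[-0.193, 0.1205, 0.0008], 0, 0.47], [[-0.193, 0.1205, 0.0008], 0, 0.6], [[-0.193, 0.1205, 0.0008], 0, 0.7], [[-0.193, 0.1205, 0.0008], 0, 0.75], [[-0.193, 0.1205, 0.0008], 0, 0.8], [[-0.193, 0.1205, 0.0008], 0, 0.85], [[-0.193, 0.1205, 0.0008], 0, 0.9], [[-0.193, 0.1205, 0.0008], 0, 0.9]], squeeze=15)

```text
clock: 16.15
eef_pos: [463.7, -78.8, 61.4]
eef_rot: [-1.549, 0.012, -1.837]
wrist_force: [4.9, -1.9, 2.3]
finger_gap: 13.6
```

```bash
python3 -c "
from h import *
go(421.8,-67.2,60,-105)"
```

```text
tcp [463.7 -78.8  61.4] yaw -105.2 F [ 4.9 -1.9  2.3] gap 13.6 t 16.15 -> shift [-0.0002, 0.0005, -0.0435] twist -0.0042
```

>>> play_rows(series=[[[0, 0, -0.003], 0, 0.9], [[0, 0, -0.007], 0, 0.9], [[0, 0, -0.011], 0, 0.9], [[0, 0, -0.015], 0, 0.9], [[0, 0, -0.019], 0, 0.9], [[0, 0, -0.023], 0, 0.9], [[0, 0, -0.027], 0, 0.9], [[0, 0, -0.031], 0, 0.9], [[0, 0, -0.035], 0, 0.9], [[0, 0, -0.039], 0, 0.9], [[0, 0, -0.042], 0, 0.9], [[0, 0, -0.0445], 0, 0.9], [[0, 0, -0.0452], 0, 0.9], [[0, 0, -0.0452], 0, 0.9], [[0, 0, -0.0452], 0, 0.9]], squeeze=25)

```text
clock: 17.65
eef_pos: [422.2, -67.3, 61.4]
eef_rot: [-1.543, 0.012, -1.837]
wrist_force: [12.1, -0.9, -0.9]
finger_gap: 12.9
```

```bash
python3 -c "
from h import *
go(463,-78.5,61,-105)"
```

```text
tcp [422.2 -67.3  61.4] yaw -105.2 F [12.1 -0.9 -0.9] gap 12.9 t 17.65 -> shift [0.0001, 0.0016, 0.0423] twist -0.0043
```

>>> play_rows(series=[[[0, 0.001, 0.004], 0, 0.9], [[0, 0.001, 0.008], 0, 0.9], [[0, 0.001, 0.013], 0, 0.9], [[0, 0.001, 0.018], 0, 0.9], [[0, 0.001, 0.023], 0, 0.9], [[0, 0.001, 0.028], 0, 0.9], [[0, 0.001, 0.033], 0, 0.9], [[0, 0.001, 0.037], 0, 0.9], [[0, 0.001, 0.0405], 0, 0.9], [[0, 0.001, 0.0415], 0, 0.9], [[0, 0.001, 0.0415], 0, 0.7], [[0, 0.001, 0.0415], 0, 0.5], [[0, 0.001, 0.0415], 0, 0.47], [[0, -0.03, 0.0415], 0, 0.47], [[0, -0.08, 0.0415], 0, 0.47], [[0.0, -0.12, 0.0415], 0, 0.47], [[0.05, -0.12, 0.0], 0, 0.4], [[0.1, -0.12, -0.04], 0, 0.4], [[0.15, -0.12, -0.08], 0, 0.4], [[0.19, -0.12, -0.1], 0, 0.4]])

```text
clock: 19.65
eef_pos: [297.9, -199.8, 177.2]
eef_rot: [-1.543, 0.012, -1.836]
wrist_force: [1.4, -1.6, 0.0]
finger_gap: 56.6
```

```bash
python3 - <<'E'
from rc import *
for n in('top','scene'): cv2.imwrite(f'pics/{n}7.png',manip.camera(n)[:,:,::-1])
F={n:f'pics/{n}7.png' for n in('top','scene')}
rel(F,{'top':((335,265),(330,263)),'scene':((329,279),(325,277))},-15)
rel(F,{'top':((286,254),(281,255)),'scene':((287,253),(282,252))},6)
for n in F:
  hsv=cv2.cvtColor(cv2.imread(F[n]),cv2.COLOR_BGR2HSV)
  m=cv2.inRange(hsv,(6,140,100),(18,255,255)); k,l,s,c=cv2.connectedComponentsWithStats(m)
  for i in range(1,k):
    if 25<s[i,4]<400: print(n,'orange',c[i],s[i,4],px(n,*c[i],6))
g=cv2.imread(F['scene'],0).astype(float)
for nm,(u,v) in {'M':(324,238),'R':(373,274)}.items():
    w=g[v-7:v+8,u-9:u+10]; print(nm); print(w.astype(int)[::1])
E
```

```text
top [335.2 264.8   5. ] [330.3 263.1  11. ] rider in clip frame x -0.9346373296629027 y -15.513923818996773
scene [328.4 279.2  11. ] [324.3 276.9   9. ] rider in clip frame x 2.023819900641221 y -12.708944460420554
top [286.4 254.4   7. ] [281.3 254.6  12. ] rider in clip frame x -0.5500521819589277 y -15.544305228289298
scene [287.1 252.5   8. ] [282.3 251.6   9. ] rider in clip frame x 2.950316885838223 y -12.837843798146983
top orange [412.  208.5] 85 [ 640.6 -282.9    6. ]
top orange [411.9 231.7] 87 [ 568.2 -282.2    6. ]
top orange [409. 256.] 85 [ 492.7 -273.1    6. ]
top orange [417.4 282. ] 98 [ 413.9 -298.7    6. ]
scene orange [449.4 287. ] 103 [ 636.4 -283.4    6. ]
scene orange [436.4 302.4] 113 [ 563.4 -282.2    6. ]
scene orange [418.5 318. ] 128 [ 488.4 -272.7    6. ]
scene orange [415.  345.6] 27 [ 404.7 -306.1    6. ]
M
[[249 250 250 250 249 249 250 253 255 241 154 101 102 109 113 113 116 113
  110]
 [251 251 252 251 250 250 253 255 240 153 103 101 111 131 122 114 115 113
  112]
 [253 240 233 250 254 254 255 240 148 104 105 106 120 123 116 116 114 114
  112]
 [245 
[... 1484 characters left out ...]
  70  50  56  55  58  60  99 125 127 126  95
   86]
 [ 58  55  71 114 122 121 128  81  57  59  62  86  91 116 127 127 124  96
   88]
 [ 55  54  75 114 122 122 137 100  67  84  90 120 125 126 128 124 119  93
   88]
 [ 55  58  75 115 120 119 104  81  87 119 126 128 124 124 126 123 113 103
   98]
 [ 54  57  80 117 121 121 121 123 123 128 126 126 125 123 120 108 102 100
   98]
 [ 57  58  93 116 119 120 121 125 126 125 123 120 120 105  96  98  98 103
  101]
 [ 57  58  91 118 122 121 120 124 126 124 123 110 104  96  97 104 102 101
   96]
 [ 58  58  95 118 124 122 122 127 123 107 107  96  92 100 102 102  98  92
   80]
 [ 55  57  98 118 118 121 122 120 103  94  99 104 104 101 100  90  82  79
   76]]
```

```bash
python3 - <<'E'
from rc import *
g=cv2.imread('pics/scene0.png',0)
for nm,(u,v,yaw) in {'M':(325,238,6),'R':(374,272,-15)}.items():
    w=g[v-7:v+8,u-8:u+9]
    m=(cv2.resize(w,None,fx=4,fy=4,interpolation=cv2.INTER_CUBIC)<88).astype(np.uint8)
    k,l,s,c=cv2.connectedComponentsWithStats(m); 
    for i in range(1,k):
        if s[i,4]>60:
            uu=u-8-.375+c[i][0]/4; vv=v-7-.375+c[i][1]/4; print(nm,s[i],uu,vv,px('scene',uu,vv,38))
# predicted frame (26x9) corner pixels for checking size
for nm,p,yaw in (('M',(589,59),6),('R',(533,-123),-15)):
    a=np.radians(yaw); gx=np.array([np.cos(a),np.sin(a),0])
    print(nm,proj('scene',[np.array([*p,38])+sx*13*gx+np.array([0,0,sz*4.5]) for sx,sz in((-1,-1),(-1,1),(1,1),(1,-1))]).round(1).tolist())
E
```

```text
M [ 11   0  33  53 903] 323.3420542635659 237.70999446290145 [589.   61.1  38. ]
M [  27    0   41   60 1278] 330.01467136150234 239.45755086071986 [592.8  42.3  38. ]
R [ 37   6  31  54 512] 380.58154296875 275.2841796875 [ 537.5 -142.5   38. ]
R [  7  15  42  40 924] 372.4261363636364 273.1820887445887 [ 532.9 -122.5   38. ]
M [[321.6, 241.7], [321.7, 238.9], [326.4, 234.3], [326.3, 237.1]]
R [[368.6, 276.7], [368.9, 273.8], [376.6, 269.8], [376.3, 272.7]]
```

```bash
python3 -c "
from h import *
go(490,-277,130,-95)
go(490,-277,40,-95)
go(490,-277,3,-95)"
```

```text
tcp [ 296.3 -202.4  177.3] yaw -105.6 F [ 0.9 -0.1  0.1] gap 56.1 t 19.75 -> shift [0.0202, 0.0526, 0.2053] twist -0.1856
tcp [ 296.3 -202.4  177.3] yaw -105.6 F [ 0.9 -0.1  0.1] gap 56.1 t 19.75 -> shift [0.0212, 0.1426, 0.2028] twist -0.1856
tcp [ 296.3 -202.4  177.3] yaw -105.6 F [ 0.9 -0.1  0.1] gap 56.1 t 19.75 -> shift [0.0216, 0.1796, 0.2018] twist -0.1856
```

>>> play_rows(series=[[[0.005, 0.01, 0.045], -0.06, 0.47], [[0.01, 0.02, 0.09], -0.12, 0.47], [[0.015, 0.03, 0.135], -0.1856, 0.47], [[0.02, 0.04, 0.18], -0.1856, 0.47], [[0.0202, 0.05, 0.205], -0.1856, 0.47], [[0.0202, 0.053, 0.205], -0.1856, 0.47], [[0.021, 0.1, 0.204], -0.1856, 0.47], [[0.0212, 0.14, 0.203], -0.1856, 0.47], [[0.0214, 0.165, 0.202], -0.1856, 0.47], [[0.0216, 0.175, 0.2018], -0.1856, 0.47], [[0.0216, 0.179, 0.2018], -0.1856, 0.47], [[0.0216, 0.179, 0.2018], -0.1856, 0.47], [[0.0216, 0.179, 0.2018], -0.1856, 0.6], [[0.0216, 0.179, 0.2018], -0.1856, 0.75], [[0.0216, 0.179, 0.2018], -0.1856, 0.8], [[0.0216, 0.179, 0.2018], -0.1856, 0.8]], squeeze=30)

```text
clock: 21.35
eef_pos: [490.3, -277.2, 4.1]
eef_rot: [-1.541, 0.006, -1.658]
wrist_force: [0.0, -1.1, 2.2]
finger_gap: 28.7
```

```bash
python3 -c "
from h import *
go(490,-277,100,-105)"
```

```text
tcp [ 490.3 -277.2    4.1] yaw -95.0 F [ 0.  -1.1  2.2] gap 28.7 t 21.35 -> shift [-0.0007, -0.0958, 0.0026] twist 0.1744
```

```bash
python3 -c "
from h import *
go(510,-213.2,100,-105)
go(510,-213.2,39,-105)"
```

```text
tcp [ 490.3 -277.2    4.1] yaw -95.0 F [ 0.  -1.1  2.2] gap 28.7 t 21.35 -> shift [-0.066, -0.095, 0.0169] twist 0.1744
tcp [ 490.3 -277.2    4.1] yaw -95.0 F [ 0.  -1.1  2.2] gap 28.7 t 21.35 -> shift [-0.0657, -0.034, 0.0151] twist 0.1744
```

>>> play_rows(series=[[[0, -0.02, 0], 0, 0.85], [[0, -0.05, 0], 0, 0.85], [[0, -0.08, 0], 0, 0.85], [[-0.01, -0.095, 0.003], 0.05, 0.85], [[-0.03, -0.095, 0.008], 0.1, 0.85], [[-0.05, -0.095, 0.013], 0.15, 0.85], [[-0.066, -0.09, 0.0169], 0.1744, 0.85], [[-0.066, -0.07, 0.016], 0.1744, 0.85], [[-0.066, -0.05, 0.0155], 0.1744, 0.85], [[-0.0657, -0.036, 0.0151], 0.1744, 0.85], [[-0.0657, -0.034, 0.0151], 0.1744, 0.85], [[-0.0657, -0.034, 0.0151], 0.1744, 0.85]])

```text
clock: 22.55
eef_pos: [510.0, -213.3, 39.1]
eef_rot: [-1.543, 0.011, -1.833]
wrist_force: [0.1, 0.1, 0.3]
finger_gap: 28.9
```

```bash
python3 -c "
from h import *
go(534.3-.259*24,-122.4-.966*24,38.6,-105)
cv2.imwrite('pics/scene8.png',manip.camera('scene')[:,:,::-1])
s=manip.read_state()
p=s['eef_pos']; g=np.array([.259,.966,0])
print(proj('scene',[p+82*g-[0,0,.6],p+4*g-[0,0,.6],[534.3,-122.4,38]]))
a=cv2.imread('pics/scene8.png')[240:325,320:440];cv2.imwrite('pics/s8.png',cv2.resize(a,None,fx=6.5,fy=6.5,interpolation=cv2.INTER_CUBIC))
"
```

```text
tcp [ 510.  -213.3   39.1] yaw -105.0 F [0.1 0.1 0.3] gap 28.9 t 22.55 -> shift [-0.0701, 0.0013, -0.0001] twist -0.0001
[[376.38402272 274.89232265]
 [400.19401888 291.02276207]
 [372.68740222 272.89019034]]
```

View pics/s8.png

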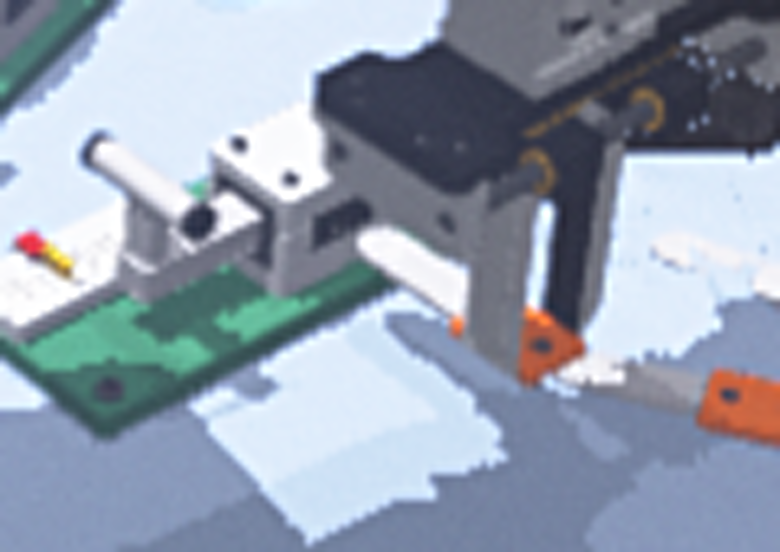

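>>> play_rows(series=[[[-0.005, 0.0005, 0], 0, 0.85], [[-0.01, 0.0005, 0], 0, 0.85], [[-0.014, 0.0005, 0], 0, 0.85], [[-0.018, 0.0005, 0], 0, 0.85], [[-0.022, 0.0005, 0], 0, 0.85], [[-0.026, 0.0005, 0], 0, 0.85], [[-0.03, 0.0005, 0], 0, 0.85], [[-0.034, 0.0005, 0], 0, 0.85], [[-0.034, 0.0005, 0], 0, 0.85]])

```text
clock: 23.5
eef_pos: [519.2, -180.1, 39.4]
eef_rot: [-1.542, 0.011, -1.832]
wrist_force: [-0.3, 0.3, -0.5]
finger_gap: 29.0
```

>>> play_rows(series=[[[-0.005, 0.0005, 0], 0, 0.85], [[-0.01, 0.0005, 0], 0, 0.85], [[-0.014, 0.0005, 0], 0, 0.85], [[-0.018, 0.0005, 0], 0, 0.85], [[-0.022, 0.0005, 0], 0, 0.85], [[-0.026, 0.0005, 0], 0, 0.85], [[-0.03, 0.0005, 0], 0, 0.85], [[-0.032, 0.0005, 0], 0, 0.85], [[-0.033, 0.0005, 0], 0, 0.85]])

```text
clock: 24.4
eef_pos: [527.8, -148.0, 39.3]
eef_rot: [-1.542, 0.011, -1.832]
wrist_force: [-0.1, 0.0, -0.8]
finger_gap: 29.0
```

Free so far; advance slowly to shoulder contact.

>>> play_rows(series=[[[-0.002, 0.0005, 0], 0, 0.85], [[-0.003, 0.0005, 0], 0, 0.85], [[-0.004, 0.0005, 0], 0, 0.85], [[-0.005, 0.0005, 0], 0, 0.85], [[-0.006, 0.0005, 0], 0, 0.85]])

```text
clock: 24.9
eef_pos: [528.9, -145.1, 39.1]
eef_rot: [-1.541, 0.006, -1.832]
wrist_force: [-8.0, -26.7, 1.3]
finger_gap: 29.0
```

>>> play_rows(series=[[[0, 0, 0], 0, 0.85], [[0, 0, 0], 0, 0.6], [[0, 0, 0], 0, 0.5], [[0, 0, 0], 0, 0.5], [[0, -0.02, 0], 0, 0.5], [[0, -0.05, 0], 0, 0.5], [[0, -0.09, 0], 0, 0.5], [[0.05, -0.12, 0], 0, 0.5], [[0.1, -0.12, 0], 0, 0.5], [[0.1, -0.12, 0], 0, 0.5]])

```text
clock: 25.9
eef_pos: [498.7, -245.0, 159.7]
eef_rot: [-1.539, 0.005, -1.835]
wrist_force: [0.1, 0.6, -0.6]
finger_gap: 47.1
```

```bash
python3 - <<'E'
from rc import *
for n in('top','scene'):
  f=f'pics/{n}9.png'; cv2.imwrite(f,manip.camera(n)[:,:,::-1])
  hsv=cv2.cvtColor(cv2.imread(f),cv2.COLOR_BGR2HSV)
  m=cv2.inRange(hsv,(6,140,100),(18,255,255)); k,l,s,c=cv2.connectedComponentsWithStats(m)
  for i in range(1,k):
    if 25<s[i,4]<400: print(n,'orange',c[i],s[i,4],px(n,*c[i],6),px(n,*c[i],38))
go(565,-282,100,-75)
E
```

```text
top orange [411.9 208.4] 83 [ 640.8 -282.6    6. ] [ 634.8 -275.6   38. ]
top orange [408.  231.2] 26 [ 569.3 -270.1    6. ] [ 565.  -263.4   38. ]
top orange [368.2 242. ] 100 [ 533.3 -147.3    6. ] [ 529.8 -143.4   38. ]
scene orange [378.2 277.6] 115 [ 564.  -123.9    6. ] [ 526.2 -142.5   38. ]
scene orange [449.4 287. ] 107 [ 636.4 -283.3    6. ] [ 595.8 -295.6   38. ]
scene orange [436.2 302.3] 112 [ 563.6 -281.7    6. ] [ 525.8 -294.1   38. ]
tcp [ 499.1 -242.3  158.4] yaw -105.1 F [ 0.1  0.9 -0.7] gap 46.8 t 26.0 -> shift [0.0215, 0.0604, 0.0722] twist -0.525
```

```bash
python3 -c "
from h import *
go(567,-286,100,-75)
go(567,-286,2,-75)"
```

```text
tcp [ 499.1 -242.3  158.4] yaw -105.1 F [ 0.1  0.9 -0.7] gap 46.8 t 26.0 -> shift [0.0249, 0.0605, 0.0752] twist -0.525
tcp [ 499.1 -242.3  158.4] yaw -105.1 F [ 0.1  0.9 -0.7] gap 46.8 t 26.0 -> shift [0.0255, 0.1584, 0.0723] twist -0.525
```

>>> play_rows(series=[[[0.006, 0.01, 0.02], -0.13, 0.47], [[0.012, 0.02, 0.04], -0.27, 0.47], [[0.02, 0.03, 0.06], -0.4, 0.47], [[0.0249, 0.045, 0.075], -0.525, 0.47], [[0.0249, 0.06, 0.0752], -0.525, 0.47], [[0.0249, 0.06, 0.0752], -0.525, 0.47], [[0.025, 0.1, 0.074], -0.525, 0.47], [[0.0253, 0.135, 0.073], -0.525, 0.47], [[0.0255, 0.153, 0.0723], -0.525, 0.47], [[0.0255, 0.158, 0.0723], -0.525, 0.47], [[0.0255, 0.158, 0.0723], -0.525, 0.47], [[0.0255, 0.158, 0.0723], -0.525, 0.6], [[0.0255, 0.158, 0.0723], -0.525, 0.75], [[0.0255, 0.158, 0.0723], -0.525, 0.85], [[0.0255, 0.158, 0.0723], -0.525, 0.85]], squeeze=30)

```text
clock: 27.5
eef_pos: [567.4, -286.2, 3.2]
eef_rot: [-1.541, -0.01, -1.309]
wrist_force: [1.0, -0.6, 1.7]
finger_gap: 29.2
```

```bash
python3 -c "
from h import *
a=np.radians(6); yh=np.array([-np.sin(a),np.cos(a)]); sl=np.array([589.5,59])
p=sl-94*yh; print(p)
go(567,-286,120,-84)
go(*p,120,-84)
go(*p,39,-84)"
```

```text
[599.32567555 -34.48505816]
tcp [ 567.4 -286.2    3.2] yaw -75.0 F [ 1.  -0.6  1.7] gap 29.2 t 27.5 -> shift [0.0009, -0.1168, 0.0032] twist 0.1566
tcp [ 567.4 -286.2    3.2] yaw -75.0 F [ 1.  -0.6  1.7] gap 29.2 t 27.5 -> shift [-0.2337, -0.1163, 0.0994] twist 0.1566
tcp [ 567.4 -286.2    3.2] yaw -75.0 F [ 1.  -0.6  1.7] gap 29.2 t 27.5 -> shift [-0.2345, -0.0353, 0.097] twist 0.1566
```

>>> play_rows(series=[[[0, -0.03, 0], 0, 0.85], [[0, -0.07, 0], 0, 0.85], [[0, -0.11, 0], 0, 0.85], [[-0.02, -0.125, 0.01], 0.05, 0.85], [[-0.06, -0.125, 0.025], 0.1, 0.85], [[-0.1, -0.125, 0.042], 0.1566, 0.85], [[-0.14, -0.125, 0.06], 0.1566, 0.85], [[-0.18, -0.125, 0.077], 0.1566, 0.85], [[-0.215, -0.12, 0.092], 0.1566, 0.85], [[-0.2337, -0.116, 0.0994], 0.1566, 0.85], [[-0.2337, -0.116, 0.0994], 0.1566, 0.85], [[-0.234, -0.09, 0.099], 0.1566, 0.85], [[-0.234, -0.06, 0.098], 0.1566, 0.85], [[-0.2345, -0.04, 0.097], 0.1566, 0.85], [[-0.2345, -0.0353, 0.097], 0.1566, 0.85], [[-0.2345, -0.0353, 0.097], 0.1566, 0.85]])

```text
clock: 29.1
eef_pos: [599.3, -35.2, 39.0]
eef_rot: [-1.54, -0.005, -1.467]
wrist_force: [0.1, 0.7, 0.4]
finger_gap: 29.3
```

```bash
python3 -c "
from h import *
a=np.radians(6); g=np.array([-np.sin(a),np.cos(a),0]); sl=np.array([589.5,59,38])
go(*(sl-24*g)[:2],38,-84)
cv2.imwrite('pics/scene10.png',manip.camera('scene')[:,:,::-1])
s=manip.read_state();p=s['eef_pos']
print(((proj('scene',[p+82*g+[0,0,.3],p+4*g+[0,0,.3],sl])-[290,205])*7).round())
b=cv2.imread('pics/scene10.png')[205:285,290:400];cv2.imwrite('pics/s10.png',cv2.resize(b,None,fx=7,fy=7,interpolation=cv2.INTER_CUBIC))
"
```

```text
tcp [599.3 -35.2  39. ] yaw -84.0 F [0.1 0.7 0.4] gap 29.3 t 29.1 -> shift [-0.0708, 0.0006, 0.0001] twist -0.0006
[[269. 235.]
 [455. 295.]
 [239. 230.]]
```

View pics/s10.png

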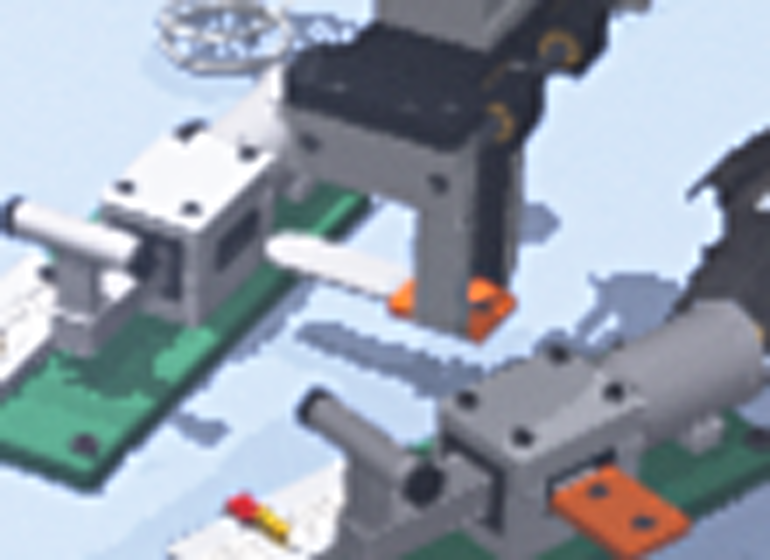

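>>> play_rows(series=[[[-0.005, 0.0005, 0], 0, 0.85], [[-0.01, 0.0005, 0], 0, 0.85], [[-0.014, 0.0005, 0], 0, 0.85], [[-0.018, 0.0005, 0], 0, 0.85], [[-0.022, 0.0005, 0], 0, 0.85], [[-0.026, 0.0005, 0], 0, 0.85], [[-0.03, 0.0005, 0], 0, 0.85], [[-0.034, 0.0005, 0], 0, 0.85], [[-0.034, 0.0005, 0], 0, 0.85]])

```text
clock: 30.05
eef_pos: [596.1, -0.7, 39.1]
eef_rot: [-1.539, -0.005, -1.466]
wrist_force: [-1.9, 1.1, -0.6]
finger_gap: 29.4
```

>>> play_rows(series=[[[-0.005, 0.0005, 0], 0, 0.85], [[-0.01, 0.0005, 0], 0, 0.85], [[-0.014, 0.0005, 0], 0, 0.85], [[-0.018, 0.0005, 0], 0, 0.85], [[-0.022, 0.0005, 0], 0, 0.85], [[-0.026, 0.0005, 0], 0, 0.85], [[-0.03, 0.0005, 0], 0, 0.85], [[-0.031, 0.0005, 0], 0, 0.85]])

```text
clock: 30.85
eef_pos: [592.8, 30.6, 38.4]
eef_rot: [-1.539, -0.005, -1.466]
wrist_force: [-2.9, -1.9, -0.6]
finger_gap: 29.1
```

>>> play_rows(series=[[[-0.002, 0, 0], 0, 0.85], [[-0.0035, 0, 0], 0, 0.85], [[-0.0045, 0, 0], 0, 0.85], [[-0.005, 0, 0], 0, 0.85]])

```text
clock: 31.25
eef_pos: [592.4, 35.3, 38.4]
eef_rot: [-1.539, -0.006, -1.466]
wrist_force: [-1.6, -6.0, 0.3]
finger_gap: 29.5
```

>>> play_rows(series=[[[-0.001, 0, 0], 0, 0.85], [[-0.002, 0, 0], 0, 0.85], [[-0.003, 0, 0], 0, 0.85]])

```text
clock: 31.55
eef_pos: [592.3, 35.9, 38.5]
eef_rot: [-1.539, -0.009, -1.466]
wrist_force: [-0.5, -22.8, -0.8]
finger_gap: 29.7
```

>>> play_rows(series=[[[0, 0, 0], 0, 0.85], [[0, 0, 0], 0, 0.6], [[0, 0, 0], 0, 0.5], [[0, 0, 0], 0, 0.5], [[0, -0.02, 0], 0, 0.5], [[0, -0.05, 0], 0, 0.5], [[0, -0.09, 0], 0, 0.5], [[0.04, -0.12, 0], 0, 0.5], [[0.09, -0.13, 0], 0, 0.5], [[0.14, -0.13, -0.02], 0, 0.5], [[0.18, -0.13, -0.05], 0, 0.5], [[0.18, -0.13, -0.07], 0, 0.5], [[0.18, -0.13, -0.07], 0, 0.5]])

```text
clock: 32.85
eef_pos: [535.6, -150.9, 168.1]
eef_rot: [-1.539, -0.009, -1.469]
wrist_force: [1.0, 0.0, -0.3]
finger_gap: 47.3
```

```bash
cat > or.py <<'E'
from rc import *
import sys
for n in('top','scene'):
  f=f'pics/{n}{sys.argv[1]}.png'; cv2.imwrite(f,manip.camera(n)[:,:,::-1])
  hsv=cv2.cvtColor(cv2.imread(f),cv2.COLOR_BGR2HSV)
  m=cv2.inRange(hsv,(6,140,100),(18,255,255)); k,l,s,c=cv2.connectedComponentsWithStats(m)
  for i in range(1,k):
    if 12<s[i,4]<400: print(n,'orange',c[i],s[i,4],px(n,*c[i],6),px(n,*c[i],38))
E
python3 or.py 11; python3 -c "
from h import *
go(638.5,-285,100,-88)
go(638.5,-285,2,-88)"
```

```text
top orange [412.4 208.4] 89 [ 641.1 -284.2    6. ] [ 635.1 -277.2   38. ]
top orange [308. 220.] 92 [597.9  38.6   6. ] [592.9  38.3  38. ]
top orange [417.3 281.9] 100 [ 414.  -298.6    6. ] [ 413.3 -291.2   38. ]
scene orange [330.9 240.9] 79 [629.   62.8   6. ] [588.6  36.8  38. ]
scene orange [378.2 277.7] 125 [ 563.5 -124.2    6. ] [ 525.7 -142.8   38. ]
scene orange [449.5 286.9] 108 [ 636.7 -283.5    6. ] [ 596.  -295.8   38. ]
scene orange [413.5 342.9] 148 [ 410.  -299.8    6. ] [ 378.3 -311.4   38. ]
tcp [ 537.6 -149.5  168.3] yaw -84.0 F [ 0.5  0.4 -0.1] gap 47.0 t 32.95 -> shift [0.1447, 0.0725, 0.0839] twist 0.0695
tcp [ 537.6 -149.5  168.3] yaw -84.0 F [ 0.5  0.4 -0.1] gap 47.0 t 32.95 -> shift [0.1437, 0.1704, 0.0807] twist 0.0695
```

```bash
python3 -c "
from h import *
np.set_printoptions(precision=0,suppress=True)
for b in((480,242),(472,238),(490,236),(500,222)): print(b,*tri((415,192),b), *tri((411,180),b),*tri((428,188),b))
a=cv2.imread('pics/scene11.png')[180:310,400:560];b=cv2.imread('pics/top11.png')[120:250,380:540]
cv2.imwrite('pics/s11.png',np.hstack([cv2.resize(a,(400,325),interpolation=cv2.INTER_CUBIC),cv2.resize(b,(400,325),interpolation=cv2.INTER_CUBIC)]))
"
```

```text
(480, 242) [ 682. -293.  115.] 54.33787090639016 [ 722. -285.   90.] 49.91712510816701 [ 683. -311.  123.] 16.64725797512274
(472, 238) [ 675. -283.  126.] 37.40248683096923 [ 715. -274.  102.] 32.42308393552098 [ 677. -301.  136.] 0.23183014598529345
(490, 236) [ 682. -301.  133.] 78.52309037726235 [ 722. -293.  109.] 75.02545543925525 [ 685. -319.  140.] 41.11299232925425
(500, 222) [ 677. -304.  174.] 103.84636469018967 [ 716. -297.  152.] 101.34201833651191 [ 681. -321.  180.] 67.39278349353278
```

View pics/s11.png

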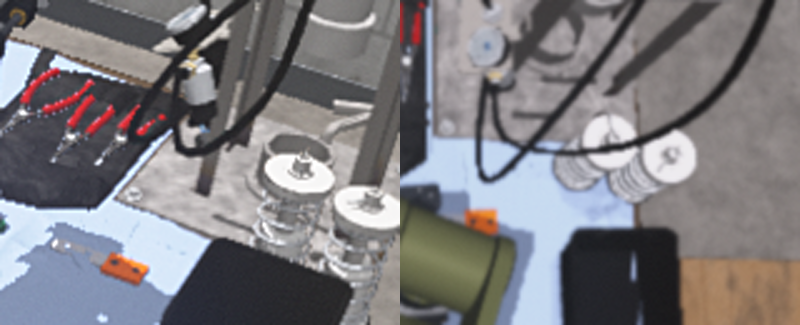

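```bash
python3 -c "
from h import *
np.set_printoptions(precision=0,suppress=True)
# sampled polylines (crop px/2.5)
T1=[(483,100),(480,150),(482,172),(488,179),(500,172),(520,150),(560,100)]
T2=[(497,90),(497,110),(505,135),(530,150),(570,153)]
S1=[(165,80),(145,110),(135,130),(145,135),(165,125),(190,80)]
S2=[(178,105),(178,130),(190,150),(215,150),(250,125),(285,80)]
for T,S in((T1,S1),(T2,S2),(T1,S2),(T2,S1)):
  print('--')
  for t in T:
    best=min((tri((380+t[0]/2.5,120+t[1]/2.5),(400+s[0]/2.5,180+s[1]/2.5))+(s,) for s in [tuple(np.array(S[i])*(1-f)+np.array(S[i+1])*f) for i in range(len(S)-1) for f in np.linspace(0,1,9)]),key=lambda r:r[1])
    print(t,best[0],best[1].round(),np.round(best[2]))
"
```

```text
--
(483, 100) [ 598. -439.  374.] 298.0 [190.  80.]
(480, 150) [ 561. -441.  382.] 272.0 [190.  80.]
(482, 172) [ 544. -443.  387.] 263.0 [190.  80.]
(488, 179) [ 537. -445.  391.] 264.0 [190.  80.]
(500, 172) [ 538. -449.  396.] 274.0 [190.  80.]
(520, 150) [ 548. -453.  403.] 297.0 [190.  80.]
(560, 100) [ 569. -460.  416.] 344.0 [190.  80.]
--
(497, 90) [ 636. -484.  356.] 248.0 [285.  80.]
(497, 110) [ 620. -485.  361.] 239.0 [285.  80.]
(505, 135) [ 596. -488.  371.] 233.0 [285.  80.]
(530, 150) [ 576. -495.  387.] 243.0 [285.  80.]
(570, 153) [ 560. -505.  407.] 267.0 [285.  80.]
--
(483, 100) [ 633. -480.  351.] 234.0 [285.  80.]
(480, 150) [ 592. -481.  362.] 209.0 [285.  80.]
(482, 172) [ 573. -482.  368.] 201.0 [285.  80.]
(488, 179) [ 565. -484.  373.] 202.0 [285.  80.]
(500, 172) [ 568. -487.  377.] 213.0 [285.  80.]
(520, 150) [ 579. -492.  382.] 236.0 [285.  80.]
(560, 100) [ 605. -501.  392.] 284.0 [285.  80.]
--
(497, 90) [ 600. -443.  380.] 311.0 [190.  80.]
(497, 110) [ 585. -444.  384.] 302.0 [190.  80.]
(505, 135) [ 564. -448.  392.] 295.0 [190.  80.]
(530, 150) [ 544. -456.  408.] 303.0 [190.  80.]
(570, 153) [ 529. -466.  428.] 325.0 [190.  80.]
```

```bash
python3 -c "
from h import *
np.set_printoptions(precision=0,suppress=True)
T1=[(483,100),(480,150),(482,172),(488,179),(500,172),(520,150),(560,100)]
T2=[(497,90),(497,110),(505,135),(530,150),(570,153)]
S1=[(165,80),(145,110),(135,130),(145,135),(165,125),(190,80),(210,20)]
S2=[(178,105),(178,130),(190,150),(215,150),(250,125),(285,80),(310,0)]
for T,S in((T1,S1),(T2,S2),(T1,S2),(T2,S1)):
  print('--')
  for t in T:
    best=min((tri((220+t[0]/2.5,120+t[1]/2.5),(400+s[0]/2.5,180+s[1]/2.5))+(s,) for s in [tuple(np.array(S[i])*(1-f)+np.array(S[i+1])*f) for i in range(len(S)-1) for f in np.linspace(0,1,9)]),key=lambda r:r[1])
    print(t,best[0],best[1].round(),np.round(best[2]))
"
```

```text
--
(483, 100) [ 762. -263.  120.] 1.0 [174. 108.]
(480, 150) [ 697. -254.  141.] 1.0 [142. 115.]
(482, 172) [ 673. -257.  137.] 0.0 [135. 130.]
(488, 179) [ 664. -262.  143.] 0.0 [138. 131.]
(500, 172) [ 664. -268.  176.] 0.0 [150. 102.]
(520, 150) [ 689. -289.  179.] 1.0 [181.  97.]
(560, 100) [ 718. -302.  254.] 22.0 [210.  20.]
--Traceback (most recent call last):
  File "<string>", line 11, in <module>
    best=min((tri((220+t[0]/2.5,120+t[1]/2.5),(400+s[0]/2.5,180+s[1]/2.5))+(s,) for s in [tuple(np.array(S[i])*(1-f)+np.array(S[i+1])*f) for i in range(len(S)-1) for f in np.linspace(0,1,9)]),key=lambda r:r[1])
  File "<string>", line 11, in <genexpr>
    best=min((tri((220+t[0]/2.5,120+t[1]/2.5),(400+s[0]/2.5,180+s[1]/2.5))+(s,) for s in [tuple(np.array(S[i])*(1-f)+np.array(S[i+1])*f) for i in range(len(S)-1) for f in np.linspace(0,1,9)]),key=lambda r:r[1])
              ~~~^^^^^^^^^^^^^^^^^^^^^^^^^^^^^^^^^^^^^^^^^^^^^^^^^^^^^^^^^
  File "h.py", line 13, in tri
    (c,d),(e,f)=ray('top',*a),ray('scene',*b)
                              ~~~^^^^^^^^^^^^
  File "h.py", line 4, in ray
    p=manip.camera_params(n); R=cv2.Rodrigues(np.array(p['rvec'],float))[0]; t=np.array(p['tvec'],float).ravel()
ValueError: time passes only in moves, steps and waits
```

```bash
python3 -c "
from h import *
go(412,-301,100,-85)
go(412,-301,2,-85)"
```

```text
tcp [ 537.6 -149.5  168.3] yaw -84.0 F [ 0.5  0.4 -0.1] gap 47.0 t 32.95 -> shift [0.137, 0.065, -0.143] twist 0.0171
tcp [ 537.6 -149.5  168.3] yaw -84.0 F [ 0.5  0.4 -0.1] gap 47.0 t 32.95 -> shift [0.136, 0.163, -0.1461] twist 0.0171
```

>>> play_rows(series=[[[0.03, 0, -0.03], 0, 0.47], [[0.06, 0.01, -0.06], 0.017, 0.47], [[0.09, 0.02, -0.09], 0.017, 0.47], [[0.12, 0.04, -0.12], 0.017, 0.47], [[0.137, 0.06, -0.143], 0.017, 0.47], [[0.137, 0.065, -0.143], 0.017, 0.47], [[0.137, 0.1, -0.144], 0.017, 0.47], [[0.1365, 0.135, -0.145], 0.017, 0.47], [[0.136, 0.155, -0.146], 0.017, 0.47], [[0.136, 0.1625, -0.146], 0.017, 0.47], [[0.136, 0.1625, -0.146], 0.017, 0.47], [[0.136, 0.1625, -0.146], 0.017, 0.6], [[0.136, 0.1625, -0.146], 0.017, 0.75], [[0.136, 0.1625, -0.146], 0.017, 0.85], [[0.136, 0.1625, -0.146], 0.017, 0.85]], squeeze=30)

```text
clock: 34.45
eef_pos: [412.5, -301.1, 3.0]
eef_rot: [-1.537, -0.01, -1.483]
wrist_force: [2.0, 0.9, 2.0]
finger_gap: 29.8
```

```bash
python3 -c "
from h import *
go(412,-301,170,-85)
go(495,-425,170,-180)
go(495,-425,35,-180)"
```

```text
tcp [ 412.5 -301.1    3. ] yaw -85.0 F [2.  0.9 2. ] gap 29.8 t 34.45 -> shift [0.0015, -0.1669, 0.0051] twist 0.0001
tcp [ 412.5 -301.1    3. ] yaw -85.0 F [2.  0.9 2. ] gap 29.8 t 34.45 -> shift [0.1322, -0.1633, 0.0769] twist 1.6581
tcp [ 412.5 -301.1    3. ] yaw -85.0 F [2.  0.9 2. ] gap 29.8 t 34.45 -> shift [0.1309, -0.0284, 0.0723] twist 1.6581
```

>>> play_rows(series=[[[0, -0.03, 0], 0, 0.85], [[0, -0.07, 0.001], 0, 0.85], [[0, -0.11, 0.003], 0.12, 0.85], [[0, -0.15, 0.005], 0.25, 0.85], [[0.01, -0.165, 0.01], 0.38, 0.85], [[0.025, -0.165, 0.02], 0.51, 0.85], [[0.04, -0.165, 0.03], 0.64, 0.85], [[0.055, -0.165, 0.04], 0.77, 0.85], [[0.07, -0.165, 0.05], 0.9, 0.85], [[0.085, -0.165, 0.06], 1.03, 0.85], [[0.1, -0.165, 0.065], 1.16, 0.85], [[0.115, -0.165, 0.07], 1.29, 0.85], [[0.125, -0.165, 0.074], 1.42, 0.85], [[0.132, -0.164, 0.077], 1.55, 0.85], [[0.1322, -0.1633, 0.0769], 1.658, 0.85], [[0.1322, -0.1633, 0.0769], 1.658, 0.85], [[0.1322, -0.1633, 0.0769], 1.658, 0.85]])

```text
clock: 36.15
eef_pos: [494.9, -424.9, 170.0]
eef_rot: [-1.564, 0.034, -3.138]
wrist_force: [1.3, 0.4, 0.0]
finger_gap: 29.2
```

```bash
python3 -c "
from h import *
go(495,-425,35,-180)"
```

```text
tcp [ 494.9 -424.9  170. ] yaw -179.8 F [1.3 0.4 0. ] gap 29.2 t 36.15 -> shift [0.0045, 0.1349, -0.0008] twist 0.0037
```

>>> play_rows(series=[[[0.001, 0.04, 0], 0, 0.85], [[0.003, 0.08, 0], 0, 0.85], [[0.004, 0.11, 0], 0, 0.85], [[0.0045, 0.128, 0], 0, 0.85], [[0.0045, 0.135, 0], 0, 0.85], [[0.0045, 0.135, 0], 0, 0.85], [[0.0045, 0.135, 0], 0, 0.6], [[0.0045, 0.135, 0], 0, 0.52], [[0.0045, 0.135, 0], 0, 0.52], [[0.004, 0.1, 0], 0, 0.52], [[0.002, 0.05, 0], 0, 0.52], [[0, 0.0, 0], 0, 0.52], [[0, 0, 0], 0, 0.52]])

```text
clock: 37.45
eef_pos: [496.9, -426.7, 178.6]
eef_rot: [-1.555, 0.043, -3.137]
wrist_force: [0.5, -0.5, 0.3]
finger_gap: 45.4
```

```bash
python3 -c "
from h import *
go(555,-200,170,-75)"
```

```text
tcp [ 496.9 -426.7  178.6] yaw -179.8 F [ 0.5 -0.5  0.3] gap 45.4 t 37.45 -> shift [-0.0587, 0.0077, -0.2265] twist -1.8284
```

>>> play_rows(series=[[[0, 0, -0.01], -0.1, 0.5], [[-0.004, 0, -0.03], -0.23, 0.5], [[-0.008, 0, -0.05], -0.36, 0.5], [[-0.012, 0, -0.07], -0.5, 0.5], [[-0.016, 0, -0.09], -0.63, 0.5], [[-0.02, 0, -0.11], -0.77, 0.5], [[-0.026, 0.003, -0.13], -0.9, 0.5], [[-0.032, 0.003, -0.15], -1.04, 0.5], [[-0.04, 0.005, -0.17], -1.17, 0.5], [[-0.048, 0.005, -0.19], -1.31, 0.5], [[-0.054, 0.007, -0.21], -1.45, 0.5], [[-0.0587, 0.0077, -0.2265], -1.6, 0.5], [[-0.0587, 0.0077, -0.2265], -1.72, 0.5], [[-0.0587, 0.0077, -0.2265], -1.828, 0.5], [[-0.0587, 0.0077, -0.2265], -1.828, 0.5], [[-0.0587, 0.0077, -0.2265], -1.828, 0.5]])

```text
clock: 39.05
eef_pos: [555.0, -200.1, 170.1]
eef_rot: [-1.533, -0.026, -1.313]
wrist_force: [-0.6, -0.8, 0.3]
finger_gap: 46.8
```

```bash
python3 or.py 12; python3 -c "
from h import *
go(555,-205,30,-75)
go(637,-212,30,-75)
go(637,-212,1,-75)
a=cv2.imread('pics/scene12.png')[200:360,400:560];b=cv2.imread('pics/top12.png')[170:300,380:510]
cv2.imwrite('pics/s12.png',np.hstack([cv2.resize(a,(400,400),interpolation=cv2.INTER_CUBIC),cv2.resize(b,(400,400),interpolation=cv2.INTER_CUBIC)]))"
```

```text
top orange [308. 220.] 92 [597.9  38.6   6. ] [592.9  38.3  38. ]
top orange [368.1 242. ] 105 [ 533.3 -147.2    6. ] [ 529.9 -143.3   38. ]
top orange [459.  255.5] 146 [ 497.3 -427.9    6. ] [ 494.7 -417.6   38. ]
scene orange [330.8 240.9] 78 [629.   62.8   6. ] [588.6  36.8  38. ]
scene orange [378.2 277.7] 122 [ 563.5 -124.     6. ] [ 525.7 -142.6   38. ]
scene orange [458.7 294.4] 117 [ 623.2 -313.1    6. ] [ 583.1 -324.3   38. ]
scene orange [484.8 342.5] 164 [ 503.1 -424.6    6. ] [ 467.7 -431.3   38. ]
tcp [ 555.  -200.1  170. ] yaw -75.2 F [-0.2 -0.6 -1.8] gap 47.2 t 39.15 -> shift [0.0011, 0.14, -0.0066] twist -0.0038
tcp [ 555.  -200.1  170. ] yaw -75.2 F [-0.2 -0.6 -1.8] gap 47.2 t 39.15 -> shift [0.0288, 0.1436, 0.0709] twist -0.0038
tcp [ 555.  -200.1  170. ] yaw -75.2 F [-0.2 -0.6 -1.8] gap 47.2 t 39.15 -> shift [0.028, 0.1726, 0.0697] twist -0.0038
```

View pics/s12.png

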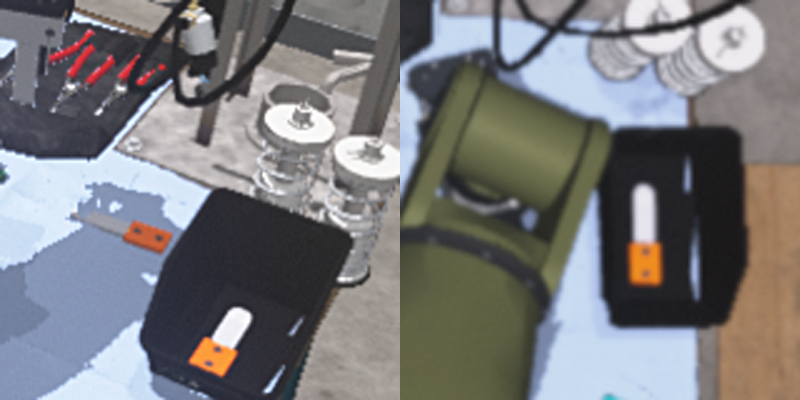

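```bash
python3 -c "
from h import *
np.set_printoptions(precision=0,suppress=True)
print('tip',px('scene',428.8,286.6,5),'grip',px('scene',458.7,294.4,7))
tp=lambda u,v:(380+(u-400)/3.077,170+v/3.077); sp=lambda u,v:(400+u/2.5,200+v/2.5)
print('pistonA top',*tri(tp(655,12),sp(296,105)),'B',*tri(tp(730,40),sp(368,145)))
print('A bottom flange', *tri(tp(612,60),sp(275,200)))
for z in (60,100,140,180): print(z,px('top',*tp(595,60),z),px('top',*tp(640,85),z))
go(600,-290,120,-117)
"

```

```text
tip [ 608. -241.    5.] grip [ 622. -314.    7.]
pistonA top [ 718. -398.  142.] 1.9231789514083077 B [ 694. -470.  140.] 1.2891496509567244
A bottom flange [ 700. -397.   39.] 17.27024340035276
60 [ 691. -366.   60.] [ 667. -410.   60.]
100 [ 681. -355.  100.] [ 658. -397.  100.]
140 [ 672. -343.  140.] [ 650. -384.  140.]
180 [ 663. -331.  180.] [ 641. -371.  180.]
tcp [ 555. -200.  170.] yaw -75.2 F [-0. -1. -2.] gap 47.2 t 39.15 -> shift [0.097, 0.0533, 0.0186] twist 0.7292
```

```bash
python3 -c "
from h import *
go(560,-220,170,-40)
go(611,-250,40,-40)
go(611,-250,1,-40)
"

```

```text
tcp [ 555.  -200.1  170. ] yaw -75.2 F [-0.2 -0.6 -1.8] gap 47.2 t 39.15 -> shift [0.0205, 0.0006, -0.0003] twist -0.6147
tcp [ 555.  -200.1  170. ] yaw -75.2 F [-0.2 -0.6 -1.8] gap 47.2 t 39.15 -> shift [0.0591, 0.1331, 0.0364] twist -0.6147
tcp [ 555.  -200.1  170. ] yaw -75.2 F [-0.2 -0.6 -1.8] gap 47.2 t 39.15 -> shift [0.0581, 0.172, 0.0349] twist -0.6147
```

>>> play_rows(series=[[[0.005, 0, 0], -0.12, 0.36], [[0.012, 0, 0], -0.25, 0.36], [[0.018, 0, 0], -0.38, 0.36], [[0.0205, 0, 0], -0.5, 0.36], [[0.0205, 0, 0], -0.6147, 0.36], [[0.0205, 0, 0], -0.6147, 0.36], [[0.03, 0.03, 0.01], -0.6147, 0.36], [[0.045, 0.07, 0.023], -0.6147, 0.36], [[0.0585, 0.11, 0.036], -0.6147, 0.36], [[0.0591, 0.133, 0.0364], -0.6147, 0.36], [[0.0591, 0.133, 0.0364], -0.6147, 0.36]], squeeze=30)

```text
clock: 40.25
eef_pos: [609.4, -249.3, 36.1]
eef_rot: [-1.556, -0.037, -0.702]
wrist_force: [-0.9, -0.0, -0.6]
finger_gap: 60.0
```

```bash
python3 or.py 13; python3 -c "
from h import *
go(611,-250,1,-40)
s=manip.read_state()
print(proj('scene',[[611,-250,5],s['eef_pos']]))
a=cv2.imread('pics/scene13.png')[190:340,380:540];b=cv2.imread('pics/top13.png')[170:300,380:510]
cv2.imwrite('pics/s13.png',cv2.resize(a,(640,600),interpolation=cv2.INTER_CUBIC))
"

```

```text
top orange [308. 220.] 92 [597.9  38.6   6. ] [592.9  38.3  38. ]
top orange [368.  241.9] 103 [ 533.5 -146.9    6. ] [ 530. -143.   38.]
top orange [459.1 255.6] 147 [ 497.2 -428.     6. ] [ 494.5 -417.7   38. ]
scene orange [330.8 240.9] 78 [629.   62.8   6. ] [588.6  36.8  38. ]
scene orange [378.3 277.7] 124 [ 563.7 -124.2    6. ] [ 525.9 -142.8   38. ]
scene orange [458.6 294.4] 126 [ 622.9 -313.     6. ] [ 582.8 -324.1   38. ]
scene orange [484.8 342.5] 164 [ 503.1 -424.6    6. ] [ 467.7 -431.3   38. ]
tcp [ 611.1 -250.    40.9] yaw -40.1 F [ 0.6 -0.2  0.5] gap 60.0 t 40.35 -> shift [-0.0018, 0.0398, -0.0007] twist -0.0024
[[432.51109551 287.42437717]
 [434.64763467 275.74407812]]
```

View pics/s13.png

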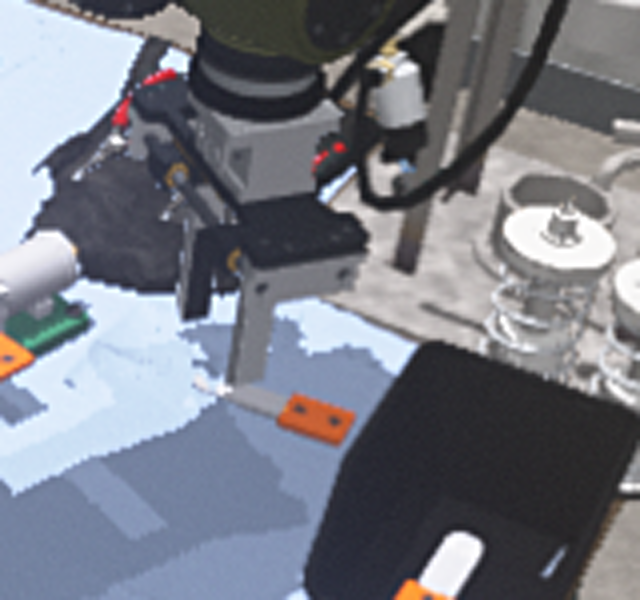

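>>> play_rows(series=[[[-0.0018, 0.02, 0], 0, 0.36], [[-0.0018, 0.034, 0], 0, 0.36], [[-0.0018, 0.0398, 0], 0, 0.36], [[-0.0018, 0.0398, 0], 0, 0.36], [[-0.0018, 0.0398, 0], 0, 0.5], [[-0.0018, 0.0398, 0], 0, 0.65], [[-0.0018, 0.0398, 0], 0, 0.72], [[-0.0018, 0.0398, 0], 0, 0.8], [[-0.0018, 0.0398, 0], 0, 0.88], [[-0.0018, 0.0398, 0], 0, 0.92], [[-0.0018, 0.0398, 0], 0, 0.92]])

```text
clock: 41.45
eef_pos: [611.5, -249.4, 1.1]
eef_rot: [-1.554, -0.043, -0.701]
wrist_force: [-0.4, 0.8, 2.0]
finger_gap: 17.1
```

```bash
python3 -c "
from h import *
go(520,-230,5,-40)
"

```

```text
tcp [ 611.5 -249.4    1.1] yaw -40.1 F [-0.4  0.8  2. ] gap 17.1 t 41.45 -> shift [-0.0822, -0.0081, -0.044] twist -0.0024
```

>>> play_rows(series=[[[-0.008, -0.001, -0.004], 0, 0.92], [[-0.018, -0.0015, -0.01], 0, 0.92], [[-0.03, -0.0022, -0.016], 0, 0.92], [[-0.042, -0.003, -0.0225], 0, 0.92], [[-0.054, -0.0038, -0.029], 0, 0.92], [[-0.066, -0.0046, -0.0355], 0, 0.92], [[-0.078, -0.0053, -0.042], 0, 0.92], [[-0.0822, -0.0056, -0.044], 0, 0.92], [[-0.0822, -0.0056, -0.044], 0, 0.92]])

```text
clock: 42.35
eef_pos: [519.6, -230.0, 2.6]
eef_rot: [-1.554, -0.043, -0.701]
wrist_force: [-0.5, -0.4, -0.7]
finger_gap: 17.0
```

```bash
python3 or.py 14; python3 -c "
from h import *
go(460,-215,150,-75)
"

```

```text
top orange [308.1 220. ] 91 [597.9  38.5   6. ] [593.   38.1  38. ]
top orange [368.1 242. ] 102 [ 533.5 -147.     6. ] [ 530.  -143.2   38. ]
top orange [459.  255.5] 146 [ 497.3 -427.9    6. ] [ 494.7 -417.6   38. ]
scene orange [330.8 240.9] 78 [629.   62.8   6. ] [588.6  36.8  38. ]
scene orange [378.3 277.8] 127 [ 563.4 -124.4    6. ] [ 525.6 -143.    38. ]
scene orange [440.  309.1] 126 [ 546.2 -299.4    6. ] [ 509.1 -311.1   38. ]
scene orange [484.8 342.5] 164 [ 503.1 -424.6    6. ] [ 467.7 -431.3   38. ]
tcp [ 520.4 -230.2    2.6] yaw -40.1 F [-0.3  0.2  0.2] gap 17.2 t 42.45 -> shift [-0.0495, -0.1501, -0.0249] twist 0.6085
```

>>> play_rows(series=[[[0, 0, 0], 0, 0.7], [[0, 0, 0], 0, 0.5], [[0, 0, 0], 0, 0.45], [[0, -0.03, 0], 0, 0.45], [[0, -0.08, 0], 0.1, 0.45], [[-0.01, -0.12, -0.01], 0.22, 0.45], [[-0.03, -0.15, -0.02], 0.35, 0.45], [[-0.0495, -0.15, -0.025], 0.48, 0.45], [[-0.0495, -0.15, -0.025], 0.48, 0.45]])

```text
clock: 43.35
eef_pos: [459.0, -214.7, 150.7]
eef_rot: [-1.535, -0.032, -1.184]
wrist_force: [0.4, -0.2, -0.5]
finger_gap: 51.6
```

```bash
python3 or.py 15; python3 - <<'E'
from rc import *
im=cv2.imread('pics/scene15.png'); h=cv2.cvtColor(im,cv2.COLOR_BGR2HSV)
m=cv2.inRange(h,(6,140,100),(18,255,255)); m[:, :425]=0; m[325:]=0
c=cv2.findContours(m,0,2)[0]; c=max(c,key=cv2.contourArea)
P=np.array([px('scene',*p[0],7)[:2] for p in c],np.float32); print(cv2.minAreaRect(P))
go(549,-303,100,-68); go(549,-303,2,-68)
cv2.imwrite('pics/s15.png',cv2.resize(im[250:350,380:510],None,fx=6,fy=6,interpolation=cv2.INTER_CUBIC))
E
```

```text
top orange [308. 220.] 92 [597.9  38.6   6. ] [592.9  38.3  38. ]
top orange [418.5 236.2] 73 [ 554.4 -302.6    6. ] [ 550.4 -295.1   38. ]
top orange [368.2 242. ] 100 [ 533.4 -147.4    6. ] [ 530.  -143.5   38. ]
top orange [459.  255.5] 146 [ 497.3 -427.9    6. ] [ 494.7 -417.6   38. ]
scene orange [330.9 240.8] 80 [629.2  62.9   6. ] [588.8  36.9  38. ]
scene orange [378.1 277.5] 117 [ 564.  -123.6    6. ] [ 526.2 -142.2   38. ]
scene orange [440.2 308.7] 114 [ 547.7 -299.1    6. ] [ 510.6 -310.8   38. ]
scene orange [484.8 342.5] 164 [ 503.1 -424.6    6. ] [ 467.7 -431.3   38. ]
((547.3453979492188, -299.0472412109375), (28.744726181030273, 36.81047439575195), 21.863393783569336)
tcp [ 460.2 -215.2  149.9] yaw -67.5 F [ 0.1 -1.   0.5] gap 51.5 t 43.45 -> shift [0.1135, 0.0551, 0.0465] twist 0.0092
tcp [ 460.2 -215.2  149.9] yaw -67.5 F [ 0.1 -1.   0.5] gap 51.5 t 43.45 -> shift [0.1104, 0.153, 0.0431] twist 0.0092
```

>>> play_rows(series=[[[0.04, 0.01, 0.015], 0, 0.47], [[0.08, 0.03, 0.03], 0, 0.47], [[0.11, 0.05, 0.0465], 0.009, 0.47], [[0.1135, 0.055, 0.0465], 0.009, 0.47], [[0.1135, 0.055, 0.0465], 0.009, 0.47], [[0.112, 0.09, 0.045], 0.009, 0.47], [[0.111, 0.125, 0.044], 0.009, 0.47], [[0.1105, 0.145, 0.0434], 0.009, 0.47], [[0.1104, 0.1525, 0.0431], 0.009, 0.47], [[0.1104, 0.1525, 0.0431], 0.009, 0.47], [[0.1104, 0.1525, 0.0431], 0.009, 0.6], [[0.1104, 0.1525, 0.0431], 0.009, 0.75], [[0.1104, 0.1525, 0.0431], 0.009, 0.85], [[0.1104, 0.1525, 0.0431], 0.009, 0.85]], squeeze=30)

```text
clock: 44.85
eef_pos: [549.3, -303.3, 3.3]
eef_rot: [-1.535, -0.032, -1.187]
wrist_force: [0.2, -1.1, 2.1]
finger_gap: 29.5
```

```bash
python3 -c "
from h import *
go(480,-300,170,-68)
go(495,-425,180,-180)"
```

```text
tcp [ 549.3 -303.3    3.3] yaw -68.0 F [ 0.2 -1.1  2.1] gap 29.5 t 44.85 -> shift [-0.0236, -0.1697, -0.057] twist 0.0001
tcp [ 549.3 -303.3    3.3] yaw -68.0 F [ 0.2 -1.1  2.1] gap 29.5 t 44.85 -> shift [0.0981, -0.177, -0.0897] twist 1.9549
```

>>> play_rows(series=[[[-0.003, -0.03, -0.01], 0, 0.85], [[-0.008, -0.07, -0.022], 0, 0.85], [[-0.014, -0.11, -0.034], 0.1, 0.85], [[-0.02, -0.15, -0.046], 0.22, 0.85], [[-0.0236, -0.17, -0.057], 0.35, 0.85], [[-0.015, -0.17, -0.06], 0.48, 0.85], [[0.0, -0.172, -0.063], 0.61, 0.85], [[0.01, -0.174, -0.066], 0.74, 0.85], [[0.02, -0.175, -0.069], 0.87, 0.85], [[0.03, -0.177, -0.072], 1.0, 0.85], [[0.04, -0.177, -0.075], 1.13, 0.85], [[0.05, -0.177, -0.078], 1.26, 0.85], [[0.06, -0.177, -0.08], 1.39, 0.85], [[0.07, -0.177, -0.083], 1.52, 0.85], [[0.08, -0.177, -0.085], 1.65, 0.85], [[0.09, -0.177, -0.088], 1.78, 0.85], [[0.0981, -0.177, -0.0897], 1.9, 0.85], [[0.0981, -0.177, -0.0897], 1.955, 0.85], [[0.0981, -0.177, -0.0897], 1.955, 0.85]])

```text
clock: 46.75
eef_pos: [494.8, -425.0, 179.9]
eef_rot: [-1.555, 0.045, 3.141]
wrist_force: [-0.5, 0.7, 0.1]
finger_gap: 29.8
```

```bash
python3 -c "
from h import *
go(498,-423,42,-180)"
```

```text
tcp [ 494.8 -425.   179.9] yaw 180.0 F [-0.5  0.7  0.1] gap 29.8 t 46.75 -> shift [0.003, 0.1378, -0.0042] twist -0.0002
```

>>> play_rows(series=[[[0.001, 0.04, -0.001], 0, 0.85], [[0.002, 0.08, -0.003], 0, 0.85], [[0.003, 0.115, -0.004], 0, 0.85], [[0.003, 0.132, -0.004], 0, 0.85], [[0.003, 0.1378, -0.004], 0, 0.85], [[0.003, 0.1378, -0.004], 0, 0.85], [[0.003, 0.1378, -0.004], 0, 0.6], [[0.003, 0.1378, -0.004], 0, 0.52], [[0.003, 0.1378, -0.004], 0, 0.52], [[0.002, 0.1, -0.004], 0, 0.52], [[0.001, 0.05, -0.004], 0, 0.52], [[0, 0.0, -0.002], 0, 0.52], [[0.06, -0.04, 0], 0, 0.5], [[0.11, -0.08, 0], 0, 0.5], [[0.16, -0.08, 0.04], 0, 0.5], [[0.19, -0.08, 0.06], 0, 0.5], [[0.19, -0.08, 0.06], 0, 0.5]])

```text
clock: 48.45
eef_pos: [298.6, -485.0, 253.9]
eef_rot: [-1.552, 0.046, 3.14]
wrist_force: [0.5, -0.2, -0.3]
finger_gap: 46.8
```

```bash
python3 or.py 16; python3 - <<'E'
from rc import *
F={n:f'pics/{n}16.png' for n in('top','scene')}
try:
  rel(F,{'top':((335,265),(330,263)),'scene':((328,279),(325,277))},-15)
  rel(F,{'top':((286,254),(281,255)),'scene':((287,253),(282,252))},6)
except Exception as e: print(e)
a=cv2.imread(F['scene'])[200:380,270:550];b=cv2.imread(F['top'])[170:290,265:500]
cv2.imwrite('pics/s16.png',np.vstack([cv2.resize(a,(560,360),interpolation=cv2.INTER_CUBIC)[:330],cv2.resize(b,(560,270),interpolation=cv2.INTER_CUBIC)]))
go(0,0,0,0)
E
```

```text
top orange [308.1 220. ] 91 [597.9  38.5   6. ] [593.   38.1  38. ]
top orange [368.2 242. ] 96 [ 533.4 -147.3    6. ] [ 529.9 -143.4   38. ]
top orange [459.5 254.5] 176 [ 500.4 -429.3    6. ] [ 497.6 -418.9   38. ]
scene orange [330.9 241. ] 71 [628.6  62.3   6. ] [588.2  36.3  38. ]
scene orange [378.2 277.6] 109 [ 563.8 -123.8    6. ] [ 526.  -142.4   38. ]
scene orange [485.1 340.5] 208 [ 509.5 -422.8    6. ] [ 473.9 -429.6   38. ]
top [335.2 264.8   5. ] [330.3 263.1  11. ] rider in clip frame x -0.9248228823428808 y -15.63210083360578
scene [328.3 279.    8. ] [324.5 277.1   9. ] rider in clip frame x 2.4576179822390354 y -11.368231107961888
top [286.4 254.4   7. ] [281.3 254.6  12. ] rider in clip frame x -0.615104392449596 y -15.57272116868386
scene [287.  252.6   8. ] [282.5 251.7   7. ] rider in clip frame x 2.500973081276489 y -12.050080823039618
tcp [ 298.8 -485.2  253.4] yaw 179.8 F [0.6 0.9 0. ] gap 47.1 t 48.55 -> shift [0.3119, 0.2307, -0.4883] twist 3.1379
```

View pics/s16.png

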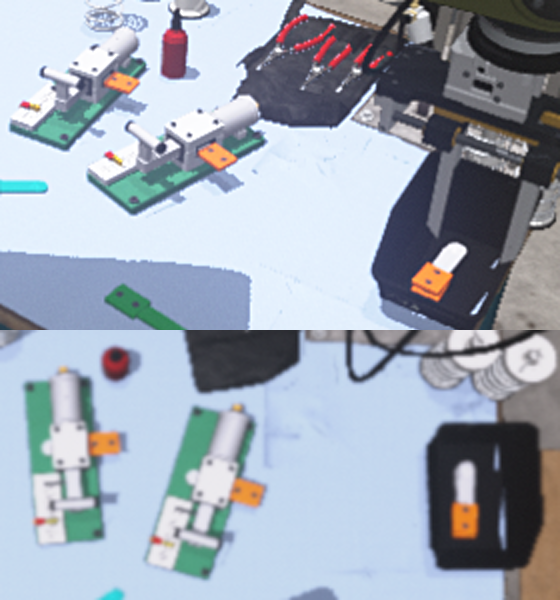

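```bash
python3 -c "
from cell import manip
print(manip.sign_off())"
```

```text
the job is handed in; nothing more can be done
None
```

The job is done and handed in at about 48.5 s. Only two gauges were on the bench, the middle and right-hand places; the left-hand place was empty.

- **Gauges:** I drew both slides out to their clips and let them go home. In the last pictures each rider is within about 3 mm of its clip. The top camera puts them about 1 mm past the clip, and the scene camera about 2.5 mm short.
- **Lock blades:** Each gauge has an orange blade pushed in until the shoulder pressed on the block (about 25 N). The grips measure within about 2 mm of where they should sit.
- **Parts bin:** The other two blades lie in it, one on top of the other.
- **Bystanders:** I never drove the arm at the bottle, the spring or the pistons. The bottle stands in place in the last picture; I did not measure how far any of them had moved.

**Setbacks and disagreements:**
- The grip slackened once during the first pull and closed again on the bar.
- One leftover blade was knocked aside near the press hose. I drew it clear by its nose and then picked it up again.
- The two cameras disagree by about 4 mm along x, so I used the mean and checked each blade against its slot before pushing it in.
- The tool ended up tilted by 1–3°.

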